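# Close the training cup in the high-chair holder and hold the catch lever

### The arm

A 6-joint arm with a two-finger parallel gripper is mounted at the origin on the work surface. World frame = base frame: x ahead of the robot, y to its left, z up, the work surface at z = 0. Lengths are in mm, angles in rad, forces in N, time in s.
With the tool pointing down it reaches from about 350 to 975 mm from the base axis. Payload 7.1 kg.
Tool frame: the origin (TCP) lies at the very end of the fingers, on their centre line; the grasp point (between the pads) lies 19 mm behind it; y points along the fingers, x is the direction in which the jaws open and shut, and the axes are right-handed (so a half turn about y gives the same grasp; the last joint's range is limited). The gripper opens to 88 mm and grips with 3 to 60 N. Pads are 20 mm wide; open, the fingers measure 115 mm over their backs; the gripper's body (75 mm by 178 mm) begins 61 mm behind the grasp point.
Start: joints at [-1.198, 0.423, 1.63, -0, 1.089, -0.019], TCP at [238.674, -577.615, 222.675] pointing down, gripper open.
Joint ranges: [-3, 3], [-0.9, 2.11], [0.09, 2.58], [-1.31, 4.45], [0.11, 2.69], [-2.54, 2.54]. Speed limits (rad/s): [2.39, 2.39, 3.01, 3.14, 3.14, 3.14].

### API

Orientations are given as a rotation vector (axis times angle).
In Python, from workcell import ctrl gives the robot as it stands. The module is installed in compiled form; this text tells all that it offers.
- The arm moves only by the tool jog_arm, never from a script. Its argument "steps" is a list of rows, each an object with "turn": the turn, a rotation vector about the world's x, y, z scaled (see below), a list of three; "dp": the shift along the world's x, y, z scaled (see below), a list of three; "claw": the opening, from 0 (shut) to 1 (fully open). In form: [{"turn": [wx, wy, wz], "dp": [x, y, z], "claw": claw}, ...]. A call has 1 to 12 rows; each row is the pose to reach, as a shift and turn from the pose measured when the call began, turning the shorter way round; what a row does not reach only later rows make up. The controller multiplies each number of a shift by 80 mm and each number of a turn by pi rad. A row lasts 1/12 s, in which the tool goes at most 41.7 mm and 7.16 degrees, less where a joint would pass 70% of its speed; a pose out of reach is approached as far as the arm can. A call with a number of a shift or a turn outside -1 to 1 is refused whole. A call with a gripper value outside its range is refused whole. The fingers move at their own pace and stop on an object; the grip force is fixed at half the most. Time passes only in rows, so rows that repeat a pose let the fingers close. It gives the time, the measured TCP pose, the force and the opening at its end, in the units of the state.
- ctrl.get_obs(): the state, without advancing time (a new reading comes with each control period).
- ctrl.get_image(name): name is "scene" or "top"; returns a dict with "img" (420x560x3 uint8, red, green, blue), "range_z" (420x560 float32, mm along the optical axis (not along the pixel's ray), 0 where there is no reading), "fovy" (degrees; the focal length in pixels is half the picture's height over the tangent of half this angle, whatever the lens; pixels are square), "cx", "cy" (the principal point, pixels), "camera_from_world" (4x4, takes a point from world to camera coordinates). Camera axes: x right, y down, z forward; pixel columns grow to the right and rows downward; lengths in mm; the calibration is good to about 2 mm. A picture is of the moment at which its call begins.
- ctrl.close_job(): hands the job in, once; it reports no verdict.
The state is a dict: "t": time; "qpos": joint angles; "qvel": joint speeds; "joint_torque": joint torques, N m; "ee_pos": TCP position; "orientation": TCP orientation; "ft_force": force on the tool from outside, world axes, zero at the start; "moment": the same for the moment, N m; "width": finger opening in mm.
Only numpy, scipy, OpenCV 4.12 (cv2) and the standard library are available. Lean on these libraries where they do the work, as an engineer would, in place of code of your own. Each camera call takes 0.05 s, during which the arm holds its last target.

### The job

Build up the training cup in the pronged holder on the high-chair tray: stand the bamboo cup fully down in it, then lay the thick spacer ring flat on the cup's rim, then the knobbed lid disc flat on the ring, letting go of each. Then push the spring-return side lever down past its first two clicks to the third, close to the bottom of its travel, so that the catches slide over the lid, and finish while still holding it down there with the fingers: do not let go. Leave the bowl, the duck and the spoon where they are.

Things in the scene. Friction and masses are not known exactly. Their poses are not given: they have to be found in the camera images.
- cup_mid (a point): the bamboo cup, a plain straight open cup without handle, 60 mm outer diameter (foot narrowed to 54 mm over the lowest 8 mm), 52 mm high, wall 4 mm, 80 g or so, upright on the tray with the mouth up. Point: on its axis, half-way up (26 mm above its underside); z up
- ring_mid (a point): the spacer ring, grey plastic, 60 mm outer and 42 mm inner diameter, 18 mm high, about 40 g, lying flat. Point: on its axis, half-way up (9 mm above its underside; in the hole, not in material)
- lid_knob (a point): the lid, a wooden disc 60 mm in diameter and 8 mm thick with a round knob 18 mm in diameter and 24 mm tall standing on its middle, about 40 g, lying flat with the knob up. Point: on the axis at half the knob's height, 12 mm above the disc's upper face and 20 mm above the disc's underside
- holder_seat (a point): where the cup's underside comes to rest in the cup holder: on the axis of its round pocket (64 mm across), on the upper face of the holder's 6 mm base, 6 mm above the tray's upper face; z up. Once stacked, the undersides of cup, ring and lid lie 0, 52 and 70 mm above this point. x points to the catch posts, y to the gaps that are free for fingers
- holder: the cup holder, fixed to the tray: grey base, four steel prongs 8 mm thick round the pocket, at 45, 135, 225 and 315 degrees from its x axis, straight to 74 mm above the seat, then flaring out to tips 89 mm above it; gaps 43 mm wide, free for fingers on the +y and -y sides; on +x and -x, 66 mm from the axis, two posts 14 by 26 mm, tops 92 mm above the seat. Origin under the base, 6 mm below the seat
- catch_a_tip (a point): tip of the flat steel catch on the holder's +x post (16 mm wide, 6 mm thick, underside 81 mm above the seat; a like one faces it on the -x post). Both wait 44 mm from the pocket's axis and slide in to about 22 mm as the lever goes down, 3 mm above the stacked lid's disc. Point: middle of its inner end
- lever_pad (a point): the side lever: a grey thumb pad 44 mm long (x) by 36 mm wide (y), 10 mm thick, standing out towards its own -x from the upright front of a white housing (55 by 60 mm, 92 mm high, fixed on the tray). The pad slides straight down like a toaster lever. Point: on the pad's upper face, 28 mm in front of the housing, 75 mm above the tray when up; it moves with the pad
- lever (a joint): how far the lever is pressed down, m: 0 up, 0.037 at the bottom stop. Three ridges give clicks; their crests are at 0.0065, 0.0175 and 0.0285 and the detents after them at about 0.011, 0.022 and 0.033. Return spring about 3 N at the top to 9 N at the bottom, each ridge adding up to about 3 N; it comes back up by itself when let go
- bowl: coral bowl, 116 mm across and 45 mm high, bystander on the tray; origin under its centre
- duck: hard vinyl duck, about 75 mm long and 66 mm high, bystander on the tray; origin under its body
- spoon: plastic spoon about 140 mm long lying on the tray, bystander; origin at its underside
- snackbox: snack box with a hinged lid, 90 by 130 by about 50 mm plus a lid knob, fixed on the tray, bystander; origin under its centre
- tray: the white high-chair tray, 460 by 740 mm inside its 10 mm rim, fixed; origin at the middle of its level upper face, which is 12 mm above the work surface
There are look-alikes about, which are no part of the job. Leave any orange look-alike of the part that bears cup_mid alone. What is shaped like the part that bears lid_knob but red is not meant.

How it is judged (in metres and radians):
On the way, in this order (a step that is already met when the one before it is completed fails the run):
1. the cup stands fully down in the holder, let go (horizontal distance between cup_mid and holder_seat below 0.005 m and z of cup_mid in the frame of holder_seat between 0.022 and 0.03 m and angle between cup_mid's own z axis and vertical below 0.08 rad and contact force between the fingers and cup below 0.2 N), for 0.2 s.
2. the ring lies flat on the cup's rim, let go (all of step 1 and horizontal distance between ring_mid and holder_seat below 0.005 m and z of ring_mid in the frame of holder_seat between 0.057 and 0.065 m and angle between ring_mid's own z axis and vertical below 0.08 rad and contact force between the fingers and ring below 0.2 N), for 0.2 s.
3. the lid lies flat on the ring, let go, the lever still up (all of step 2 and horizontal distance between lid_knob and holder_seat below 0.005 m and z of lid_knob in the frame of holder_seat between 0.086 and 0.094 m and angle between lid_knob's own z axis and vertical below 0.08 rad and contact force between the fingers and lid below 0.2 N and value of joint lever below 0.005 m), for 0.2 s.
4. the lever is held at the third click (horizontal distance between each of cup_mid, ring_mid, lid_knob and holder_seat below 0.005 m and z of cup_mid in the frame of holder_seat between 0.022 and 0.03 m and angle between each of cup_mid, ring_mid, lid_knob's own z axis and vertical below 0.08 rad and z of ring_mid in the frame of holder_seat between 0.057 and 0.065 m and z of lid_knob in the frame of holder_seat between 0.086 and 0.094 m and value of joint lever above 0.031 m and contact force between the fingers and lever above 3 N), for 0.5 s.
At the end, for the whole second after the job is handed in: Cup, ring and lid stacked in the holder in that order, each within 5 mm of the pocket axis, 4 mm of its seated height and 0.08 rad of upright, at rest and free of the fingers, which press the lever with over 3 N and keep it over 31 mm down (third click) through the last second (all of step 4 and contact force between the fingers and cup below 0.2 N and contact force between the fingers and ring below 0.2 N and contact force between the fingers and lid below 0.2 N and linear speed of each of cup, ring, lid below 0.02 m/s); the arm keeps its last pose, push and grip.
It fails at once if the bowl is pushed more than 30 mm from its place (distance of bowl from where it was at the start of the episode above 0.03 m).
It fails at once if the duck is pushed more than 30 mm from its place (distance of duck from where it was at the start of the episode above 0.03 m).
It fails at once if the spoon is pushed more than 30 mm from its place (distance of spoon from where it was at the start of the episode above 0.03 m).
It also fails if it takes over 67 s, if anything falls off the work surface, if the arm or the gripper's body presses on something with over 40 N, if the wrist force passes 120 N, or if a joint passes its speed limit or range.

## Working session

There is one attempt and no reset: what is moved stays moved. The work goes in short steps, Python scripts to look and compute and a tool call to move; the robot and the scene stay as the last step left them, time stands still between calls to the robot, and variables do not carry over. Pictures are saved under pics/ and viewed, and the job is handed in when it is done.

Besides the shell and the picture viewer there is one more tool, called as name(argument=value, ...) on one line, values as JSON. jog_arm: Moves the arm, as the interface text tells. Its arguments: {"type":"object","properties":{"steps":{"type":"array","items":{"type":"object","properties":{"turn":{"type":"array","items":{"type":"number"}},"dp":{"type":"array","items":{"type":"number"}},"claw":{"type":"number"}}}}},"required":["steps"]}

```bash
mkdir -p pics; cat > h.py <<'E'
from workcell import ctrl
import numpy as np, cv2
def grab(n,tag):
    d=ctrl.get_image(n); cv2.imwrite(f'pics/{tag}.png',d['img'][:,:,::-1]); np.savez(f'pics/{tag}.npz',**d); return d
def pts(d):
    h,w=d['range_z'].shape; f=h/2/np.tan(np.radians(d['fovy'])/2)
    u,v=np.meshgrid(np.arange(w),np.arange(h)); z=d['range_z']
    P=np.stack([(u-d['cx'])/f*z,(v-d['cy'])/f*z,z,np.ones_like(z)],-1)
    return (P@np.linalg.inv(d['camera_from_world']).T)[...,:3]
def ray(d,u,v,zp):
    h=d['img'].shape[0]; f=h/2/np.tan(np.radians(float(d['fovy']))/2)
    M=np.linalg.inv(d['camera_from_world']); r=M[:3,:3]@np.array([(u-d['cx'])/f,(v-d['cy'])/f,1]); o=M[:3,3]
    return o+r*(zp-o[2])/r[2]
E
python3 - <<'E'
from h import *
o=ctrl.get_obs()
print({k:np.round(v,3) for k,v in o.items()})
for n in('scene','top'):
    d=grab(n,n+'0'); print(n,d['fovy'],d['cx'],d['cy'],np.round(np.linalg.inv(d['camera_from_world']),3).tolist())
E
```

```text
{'t': np.float64(0.0), 'qpos': array([-1.198,  0.424,  1.631,  0.   ,  1.089, -0.019]), 'qvel': array([ 0.001,  0.001,  0.003, -0.   , -0.001,  0.001]), 'joint_torque': array([-2.0000e-03, -5.4464e+01, -2.7366e+01,  6.4000e-02,  2.3000e-02,
       -0.0000e+00]), 'ee_pos': array([ 238.473, -577.091,  221.892]), 'orientation': array([-1.369,  0.917, -0.915]), 'ft_force': array([ 0.088,  0.41 , -0.272]), 'moment': array([-0.056,  0.008, -0.002]), 'width': np.float64(87.882)}
scene 52.902208335527135 285.032771793677 210.07989010718612 [[-0.315, 0.745, -0.588, 1129.416], [0.949, 0.244, -0.199, 318.12], [-0.005, -0.621, -0.784, 881.794], [0.0, 0.0, 0.0, 1.0]]
top 50.43200230383964 289.23859921381376 203.6642325797081 [[0.004, -0.975, 0.22, 261.042], [-1.0, -0.004, 0.0, 111.365], [0.001, -0.22, -0.975, 1220.974], [0.0, 0.0, 0.0, 1.0]]
```

View pics/scene0.png

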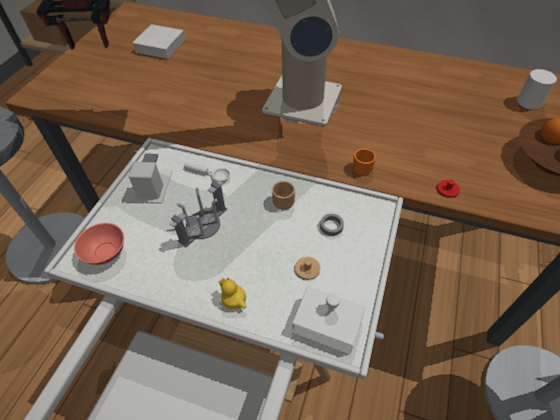

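View pics/top0.png

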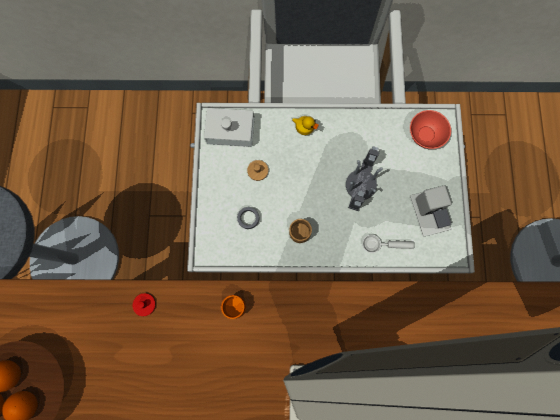

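Scene view: the bamboo cup is at (283,196) and the orange look-alike at (363,162). The ring is at (331,224). The wooden lid is at (307,267) and the red look-alike at (448,188). The holder is at about (198,220) and the lever housing at (146,178). In the top view the cup is at (301,230), ring (249,217), lid (258,170), holder (361,184) and lever (435,205). I'll confirm these with crops and the depth data.

```bash
python3 - <<'E'
from h import *
from scipy import ndimage as ni
for t,(x0,x1,y0,y1) in (('top',(190,475,95,275)),('scene',(120,420,140,350))):
    d=dict(np.load(f'pics/{t}0.npz')); c=d['img'][y0:y1,x0:x1,::-1]; cv2.imwrite(f'pics/c_{t}0.png',cv2.resize(c,None,fx=2.6,fy=2.6,interpolation=cv2.INTER_CUBIC))
    P=pts(d); ok=d['range_z']>0
    T=ok&(P[...,0]>350)&(P[...,0]<900)&(P[...,2]<14.5)&(P[...,2]>5); print(t,'tray z',np.median(P[...,2][T]))
    m=ok&(P[...,2]>19)&(P[...,2]<150)
    m[:, :]&=(P[...,0]>300)&(P[...,0]<900)&(abs(P[...,1])<520)
    l,n=ni.label(m)
    for i in range(1,n+1):
        s=l==i
        if s.sum()<25: continue
        p=P[s]; v,u=np.nonzero(s); print(i,s.sum(),'px',u.mean().round(),v.mean().round(),'min',p.min(0).round(),'max',p.max(0).round(), d['img'][s].mean(0).round())
E
```

```text
top tray z 11.45548235661306
1 2110 px 258.0 184.0 min [ 347. -215.   19.] max [834. 383.  31.] [171. 173. 166.]
2 162 px 429.0 105.0 min [ 818. -369.   19.] max [ 832. -217.   28.] [181. 183. 175.]
3 132 px 459.0 121.0 min [ 726. -384.   19.] max [ 830. -368.   28.] [174. 172. 163.]
9 1702 px 229.0 126.0 min [699. 214.  19.] max [797. 349. 110.] [171. 174. 167.]
13 1053 px 431.0 128.0 min [ 679. -336.   19.] max [ 803. -223.   67.] [169.  72.  56.]
16 338 px 305.0 124.0 min [732.  32.  20.] max [783. 105.  83.] [163. 126.   8.]
42 510 px 466.0 207.0 min [ 347. -384.   19.] max [ 721. -369.   29.] [153. 154. 147.]
47 194 px 371.0 156.0 min [ 629. -123.   19.] max [670. -96. 115.] [78. 81. 83.]
53 228 px 258.0 169.0 min [600. 172.  19.] max [658. 230.  49.] [157. 118.  71.]
54 54 px 357.0 168.0 min [611. -78.  19.] max [631. -64. 108.] [83. 87. 87.]
62 53 px 376.0 173.0 min [ 601. -130.   20.] max [ 612. -117.  109.] [88. 93. 93.]
99 44 px 352.0 185.0 min [568. -72.  19.] max [601. -46. 110.] [66. 69. 71.]
121 50 px 371.0 191.0 min [ 548. -121.   19.] max [ 586. -101.  107.] [69. 72. 
[... 1143 characters left out ...]
 19.] max [361. 369.  24.] [173. 172. 168.]
56 424 px 181.0 225.0 min [ 601. -127.   19.] max [671. -93. 113.] [85. 85. 87.]
65 255 px 332.0 224.0 min [460. 198.  19.] max [522. 256.  33.] [ 98.  98. 100.]
70 87 px 200.0 226.0 min [ 575. -106.   19.] max [632. -64. 108.] [87. 88. 90.]
89 1384 px 99.0 242.0 min [ 680. -337.   19.] max [ 795. -219.   60.] [158.  89.  77.]
157 266 px 307.0 266.0 min [600. 175.  19.] max [657. 232.  47.] [156. 128.  94.]
160 38 px 314.0 274.0 min [631. 214.  19.] max [654. 232.  24.] [161. 133.  98.]
166 633 px 232.0 295.0 min [734.  35.  22.] max [786. 106.  79.] [158. 133.  50.]
169 3053 px 329.0 319.0 min [700. 217.  19.] max [798. 351. 108.] [176. 175. 172.]
```

View pics/c_top0.png

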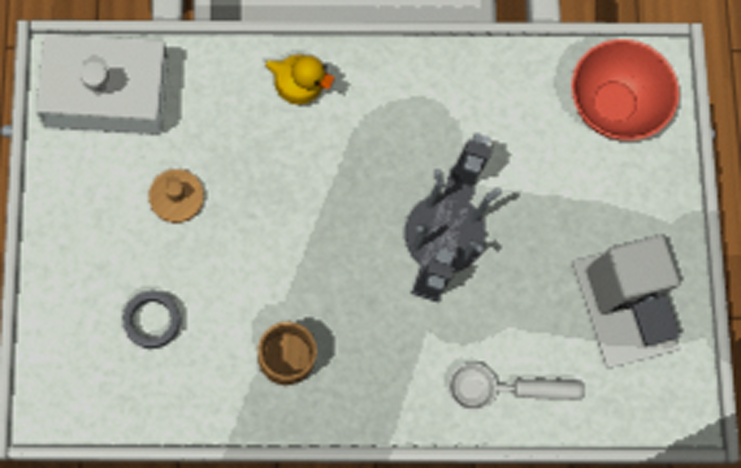

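View pics/c_scene0.png

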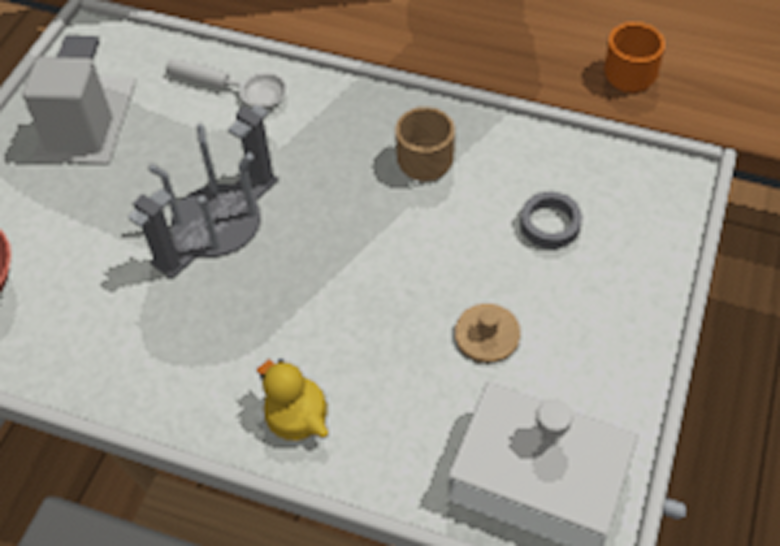

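```bash
python3 - <<'E'
from h import *
from scipy.spatial.transform import Rotation as R
D={t:dict(np.load(f'pics/{t}0.npz')) for t in('top','scene')}
def circ(t,box,zlo,zhi,name,zp,col=None):
    d=D[t];P=pts(d);x,y,z=P[...,0],P[...,1],P[...,2]
    s=(d['range_z']>0)&(x>box[0])&(x<box[1])&(y>box[2])&(y<box[3])&(z>zlo)&(z<zhi)
    p=P[s]; 
    # min enclosing circle over points on top surface
    (cx,cy),r=cv2.minEnclosingCircle(p[:,:2].astype(np.float32).reshape(-1,1,2)); print(name,t,s.sum(),'circle',round(cx,1),round(cy,1),'r',round(r,1),'median',p.mean(0).round(1),'mid',((p.min(0)+p.max(0))/2).round(1))
for t in D:
    circ(t,(400,500,40,130),58,72,'cup',64)
    circ(t,(440,540,180,270),25,36,'ring',30)
    circ(t,(580,680,160,245),15,24,'lid',20)
    circ(t,(590,680,160,245),34,50,'knob',44)
    P=pts(D[t]);ok=D[t]['range_z']>0
    s=ok&(P[...,0]>490)&(P[...,0]<690)&(P[...,1]>-150)&(P[...,1]<-30)&(P[...,2]>88)&(P[...,2]<125)
    n,l=cv2.connectedComponents(s.astype(np.uint8),connectivity=8)
    for i in range(1,n):
        p=P[l==i]; v,u=np.nonzero(l==i); print('  hold',len(p),u.mean().round(),v.mean().round(),p.mean(0).round(1),p.min(0).round(),p.max(0).round())
    # base
    for nm,a,b in (('housing',98,112),('pad',80,93)):
        s=ok&(P[...,0]>400)&(P[...,0]<600)&(P[...,1]>-360)&(P[...,1]<-200)&(P[...,2]>a)&(P[...,2]<b)
        p=P[s]
        if len(p)>5: print(nm,t,len(p),cv2.minAreaRect(p[:,:2].astype(np.float32)),p[:,2].mean())
Rm=R.from_rotvec(ctrl.get_obs()['orientation']).as_matrix();print(Rm.round(3))
for t,b in(('top',(330,100,460,250)),('scene',(125,140,235,250))):
    c=D[t]['img'][b[1]:b[3],b[0]:b[2],::-1];f=600/c.shape[0] if c.shape[0]>=c.shape[1]else 650/c.shape[1]
    cv2.imwrite(f'pics/h_{t}.png',cv2.resize(c,None,fx=f,fy=f,interpolation=cv2.INTER_CUBIC));print(f)
E
```

```text
cup top 112 circle 453.3 82.4 r 29.9 median [453.3  82.7  63.4] mid [452.9  82.9  64.1]
ring top 189 circle 492.7 224.5 r 30.2 median [492.1 224.6  29.9] mid [491.6 224.6  30. ]
lid top 348 circle 629.1 200.0 r 59.9 median [628.7 201.2  19.1] mid [630.1 202.7  19.5]
knob top 36 circle 629.4 200.9 r 9.2 median [628.9 200.7  43.1] mid [629.2 201.   41.9]
  hold 119 373.0 153.0 [ 649.8 -108.6  106.3] [ 629. -123.   88.] [670. -96. 115.]
  hold 21 359.0 163.0 [624.2 -70.9 100.3] [618. -75.  89.] [631. -66. 108.]
  hold 21 379.0 169.0 [ 606.9 -124.7  101. ] [ 602. -130.   89.] [ 612. -119.  109.]
  hold 14 352.0 182.0 [571.7 -51.8 103.1] [568. -58.  92.] [578. -46. 110.]
  hold 17 373.0 189.0 [ 553.6 -105.9  100.2] [ 548. -110.   91.] [ 561. -102.  107.]
  hold 127 359.0 198.0 [527.8 -67.8 106.3] [509. -81.  90.] [551. -54. 114.]
housing top 465 ((532.8286743164062, -270.8870544433594), (54.41642379760742, 59.98847579956055), 14.994248390197754) 103.18806840022202
pad top 294 ((508.661865234375, -272.95654296875), (108.34952545166016, 48.51127243041992), 27.78908348083496) 86.345940135442
[... 515 characters left out ...]
9. 107.]
  hold 25 214.0 202.0 [572.7 -49.5  99.6] [567. -56.  89.] [577. -42. 108.]
  hold 26 181.0 206.0 [ 607.5 -120.8   98.6] [ 602. -127.   89.] [ 612. -115.  108.]
  hold 168 178.0 220.0 [ 652.  -104.6  104.5] [ 629. -122.   89.] [671. -93. 113.]
  hold 14 198.0 218.0 [626.9 -66.8  99.7] [620. -73.  89.] [632. -64. 108.]
housing scene 377 ((532.9857177734375, -267.6458740234375), (57.91722869873047, 60.292964935302734), 17.044265747070312) 102.97078541951159
pad scene 233 ((510.0280456542969, -273.36773681640625), (105.78748321533203, 58.851173400878906), 14.590813636779785) 86.35789810700753
[[ 0.382 -0.001  0.924]
 [-0.924  0.001  0.382]
 [-0.001 -1.     0.   ]]
4.0
5.454545454545454
```

```bash
ls pics
```

```text
c_scene0.png
c_top0.png
h_scene.png
h_top.png
scene0.npz
scene0.png
top0.npz
top0.png
```

View pics/h_top.png

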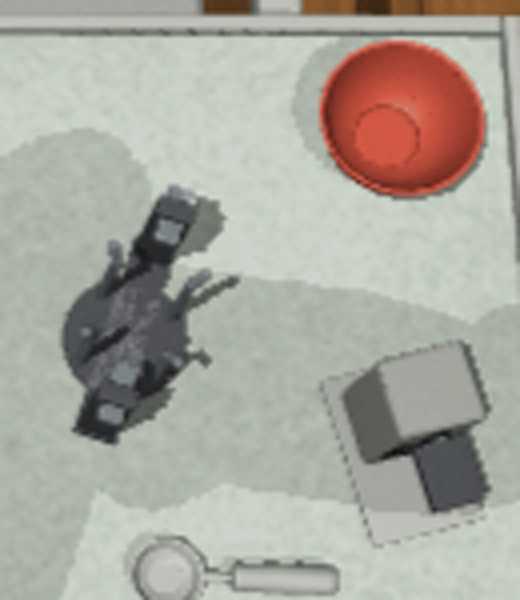

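View pics/h_scene.png

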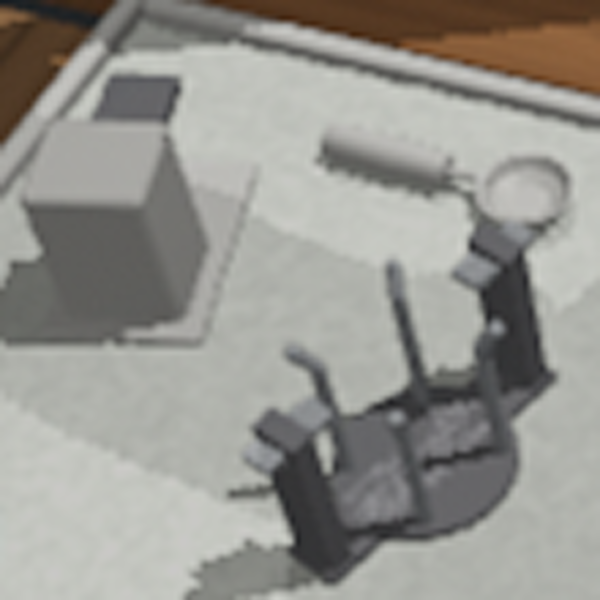

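Confirmed: the cup is brown bamboo at about (452.5,84), and the lid is plain wood at about (629,202.5). The orange and red look-alikes are off the tray. The ring is at about (492,226). The holder axis is at about (590,-87) with yaw -19°. The two views differ by about 3 mm in y, but relative offsets agree within 1 mm. Next I move towards the cup and turn the jaws to +71°.

jog_arm(steps=[{"dp": [0.3, 1, 0], "turn": [0, 0, 0.111], "claw": 1}, {"dp": [0.3, 1, 0], "turn": [0, 0, 0.111], "claw": 1}, {"dp": [0.3, 1, 0], "turn": [0, 0, 0.111], "claw": 1}, {"dp": [0.3, 1, 0], "turn": [0, 0, 0.111], "claw": 1}])

```text
t: 0.43
ee_pos: [262.8, -495.1, 221.7]
orientation: [-1.471, 0.646, -0.642]
ft_force: [0.5, -1.0, 0.3]
width: 87.6
```

jog_arm(steps=[{"dp": [0.3, 1, 0], "turn": [0, 0, 0.111], "claw": 1}, {"dp": [0.3, 1, 0], "turn": [0, 0, 0.111], "claw": 1}, {"dp": [0.3, 1, 0], "turn": [0, 0, 0.111], "claw": 1}, {"dp": [0.3, 1, 0], "turn": [0, 0, 0.111], "claw": 1}])

```text
t: 0.77
ee_pos: [287.2, -414.4, 221.8]
orientation: [-1.538, 0.373, -0.369]
ft_force: [-0.3, -0.2, -0.4]
width: 88.0
```

jog_arm(steps=[{"dp": [0.3, 1, 0], "turn": [0, 0, 0.111], "claw": 1}, {"dp": [0.3, 1, 0], "turn": [0, 0, 0.111], "claw": 1}, {"dp": [0.3, 1, 0], "turn": [0, 0, 0.111], "claw": 1}, {"dp": [0.3, 1, 0], "turn": [0, 0, 0.111], "claw": 1}])

```text
t: 1.1
ee_pos: [311.9, -334.6, 222.1]
orientation: [-1.569, 0.1, -0.096]
ft_force: [-0.8, -0.6, 0.1]
width: 87.9
```

jog_arm(steps=[{"dp": [0.35, 1, 0], "turn": [0, 0, 0.109], "claw": 1}, {"dp": [0.35, 1, 0], "turn": [0, 0, 0.109], "claw": 1}, {"dp": [0.35, 1, 0], "turn": [0, 0, 0.109], "claw": 1}, {"dp": [0.35, 1, 0], "turn": [0, 0, 0.109], "claw": 1}])

```text
t: 1.43
ee_pos: [341.0, -255.1, 222.4]
orientation: [-1.566, -0.169, 0.17]
ft_force: [-0.4, 0.5, -0.1]
width: 87.8
```

jog_arm(steps=[{"dp": [0.35, 1, 0], "turn": [0, 0, 0.109], "claw": 1}, {"dp": [0.35, 1, 0], "turn": [0, 0, 0.109], "claw": 1}, {"dp": [0.35, 1, 0], "turn": [0, 0, 0.109], "claw": 1}, {"dp": [0.35, 1, 0], "turn": [0, 0, 0.109], "claw": 1}])

```text
t: 1.77
ee_pos: [370.4, -175.7, 222.8]
orientation: [-1.53, -0.436, 0.436]
ft_force: [-0.6, -0.6, -0.2]
width: 88.1
```

jog_arm(steps=[{"dp": [0.35, 1, 0], "turn": [0, 0, 0.109], "claw": 1}, {"dp": [0.35, 1, 0], "turn": [0, 0, 0.109], "claw": 1}, {"dp": [0.35, 1, 0], "turn": [0, 0, 0.109], "claw": 1}, {"dp": [0.35, 1, 0], "turn": [0, 0, 0.109], "claw": 1}])

```text
t: 2.1
ee_pos: [399.7, -96.3, 223.0]
orientation: [-1.46, -0.7, 0.698]
ft_force: [0.6, -0.6, 0.5]
width: 87.8
```

jog_arm(steps=[{"dp": [0.35, 1, 0], "turn": [0, 0, 0.109], "claw": 1}, {"dp": [0.35, 1, 0], "turn": [0, 0, 0.109], "claw": 1}, {"dp": [0.35, 1, 0], "turn": [0, 0, 0.109], "claw": 1}, {"dp": [0.35, 1, 0], "turn": [0, 0, 0.109], "claw": 1}])

```text
t: 2.43
ee_pos: [429.0, -17.2, 223.1]
orientation: [-1.356, -0.959, 0.955]
ft_force: [1.2, -0.5, 0.1]
width: 87.8
```

jog_arm(steps=[{"dp": [0.35, 1, -0.8], "turn": [0, 0, 0], "claw": 1}, {"dp": [0.35, 1, -0.8], "turn": [0, 0, 0], "claw": 1}, {"dp": [0.35, 1, -0.8], "turn": [0, 0, 0], "claw": 1}, {"dp": [0.35, 1, -0.8], "turn": [0, 0, 0], "claw": 1}])

```text
t: 2.77
ee_pos: [457.1, 62.0, 156.6]
orientation: [-1.358, -0.948, 0.95]
ft_force: [-0.8, -1.0, 0.6]
width: 87.6
```

```bash
cat >> h.py <<'E'
from scipy.spatial.transform import Rotation as R
def st(tx=None,ty=None,tz=None,yaw=71.0):
    o=ctrl.get_obs(); M=R.from_rotvec(o['orientation']).as_matrix(); print('t',round(float(o['t']),2),'p',o['ee_pos'].round(1),'F',o['ft_force'].round(1),'w',round(float(o['width']),1),'q6',o['qpos'][5].round(2))
    print('yaw',np.degrees(np.arctan2(M[1,0],M[0,0])).round(2),'yax',M[:,1].round(4))
    G=R.from_matrix(np.array([[np.cos(np.radians(yaw)),0,0],[np.sin(np.radians(yaw)),0,0],[0,-1,0.]])@np.eye(3)) if 0 else None
    c,s=np.cos(np.radians(yaw)),np.sin(np.radians(yaw)); X=np.array([c,s,0]);Y=np.array([0,0,-1.]);Z=np.cross(X,Y)
    dR=R.from_matrix(np.stack([X,Y,Z],1)@M.T).as_rotvec()/np.pi
    if tx is not None: print('dp',((np.array([tx,ty,tz])-o['ee_pos'])/80).round(3),'turn',dR.round(4))
E
python3 -c "
from h import *
st(452.5,84,80)"
```

```text
t 2.77 p [457.1  62.  156.6] F [-0.8 -1.   0.6] w 87.6 q6 -1.11
yaw 70.02 yax [ 0.0011 -0.0035 -1.    ]
dp [-0.057  0.275 -0.957] turn [0.0011 0.0004 0.0054]
```

jog_arm(steps=[{"dp": [-0.057, 0.275, -0.7], "turn": [0.001, 0, 0.005], "claw": 1}, {"dp": [-0.057, 0.275, -0.95], "turn": [0.001, 0, 0.005], "claw": 1}, {"dp": [-0.057, 0.275, -0.95], "turn": [0.001, 0, 0.005], "claw": 1}, {"dp": [-0.057, 0.275, -0.95], "turn": [0.001, 0, 0.005], "claw": 1}])

```text
t: 3.1
ee_pos: [451.2, 81.6, 79.7]
orientation: [-1.35, -0.952, 0.959]
ft_force: [0.4, -0.2, 0.4]
width: 88.2
```

```bash
python3 -c "
from h import *
st(452.5,84,31)
d=grab('top','top1');cv2.imwrite('pics/t1c.png',cv2.resize(d['img'][150:300,200:400,::-1],None,fx=4,fy=4))
d=grab('scene','sc1');cv2.imwrite('pics/s1c.png',cv2.resize(d['img'][100:250,200:400,::-1],None,fx=4,fy=4))
"
```

```text
t 3.1 p [451.2  81.6  79.7] F [ 0.4 -0.2  0.4] w 88.2 q6 -1.08
yaw 70.57 yax [-0.004  -0.0016 -1.    ]
dp [ 0.016  0.03  -0.609] turn [ 0.0005 -0.0013  0.0024]
```

View pics/s1c.png

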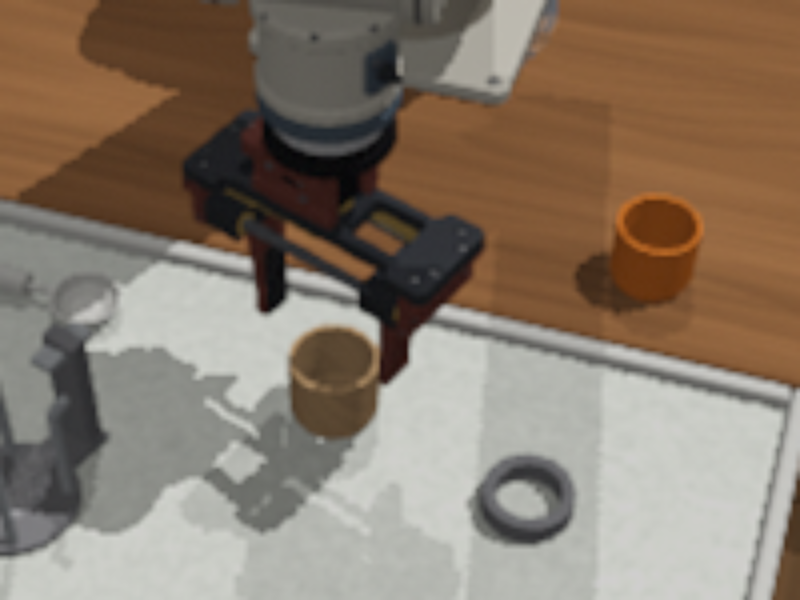

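The crop shows the fingers straddling the bamboo cup, which is at about (335,380). I'll go down and close.

jog_arm(steps=[{"dp": [0.016, 0.03, -0.2], "turn": [0, -0.001, 0.002], "claw": 1}, {"dp": [0.016, 0.03, -0.6], "turn": [0, -0.001, 0.002], "claw": 1}, {"dp": [0.016, 0.03, -0.6], "turn": [0, -0.001, 0.002], "claw": 1}, {"dp": [0.016, 0.03, -0.6], "turn": [0, -0.001, 0.002], "claw": 0.5}, {"dp": [0.016, 0.03, -0.6], "turn": [0, -0.001, 0.002], "claw": 0.5}, {"dp": [0.016, 0.03, -0.6], "turn": [0, -0.001, 0.002], "claw": 0.5}, {"dp": [0.016, 0.03, -0.6], "turn": [0, -0.001, 0.002], "claw": 0.5}, {"dp": [0.016, 0.03, -0.6], "turn": [0, -0.001, 0.002], "claw": 0.5}, {"dp": [0.016, 0.03, -0.6], "turn": [0, -0.001, 0.002], "claw": 0.5}, {"dp": [0.016, 0.03, -0.6], "turn": [0, -0.001, 0.002], "claw": 0.5}])

```text
t: 4.03
ee_pos: [456.2, 84.9, 36.0]
orientation: [-1.353, -0.969, 0.957]
ft_force: [-1.4, -1.1, 12.3]
width: 60.6
```

```bash
python3 -c "
from h import *
st(589.8,-86.7,190)
"
```

```text
t 4.03 p [456.2  84.9  36. ] F [-1.4 -1.1 12.3] w 60.6 q6 -1.08
yaw 71.05 yax [ 8.8e-03 -1.0e-04 -1.0e+00]
dp [ 1.67  -2.145  1.925] turn [ 0.      0.0028 -0.0003]
```

```bash
python3 -c "
from h import *
st()
d=grab('top','top2');cv2.imwrite('pics/t2c.png',cv2.resize(d['img'][150:300,200:400,::-1],None,fx=4,fy=4))
d=grab('scene','sc2');cv2.imwrite('pics/s2c.png',cv2.resize(d['img'][120:240,220:380,::-1],None,fx=5,fy=5))
"
```

```text
t 4.03 p [456.2  84.9  36. ] F [-1.4 -1.1 12.3] w 60.6 q6 -1.08
yaw 71.05 yax [ 8.8e-03 -1.0e-04 -1.0e+00]
```

View pics/s2c.png

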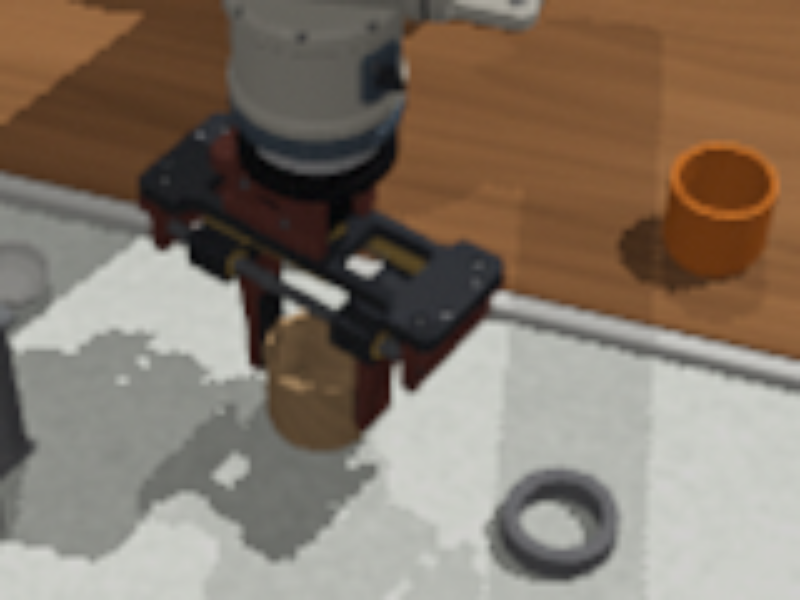

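View pics/t2c.png

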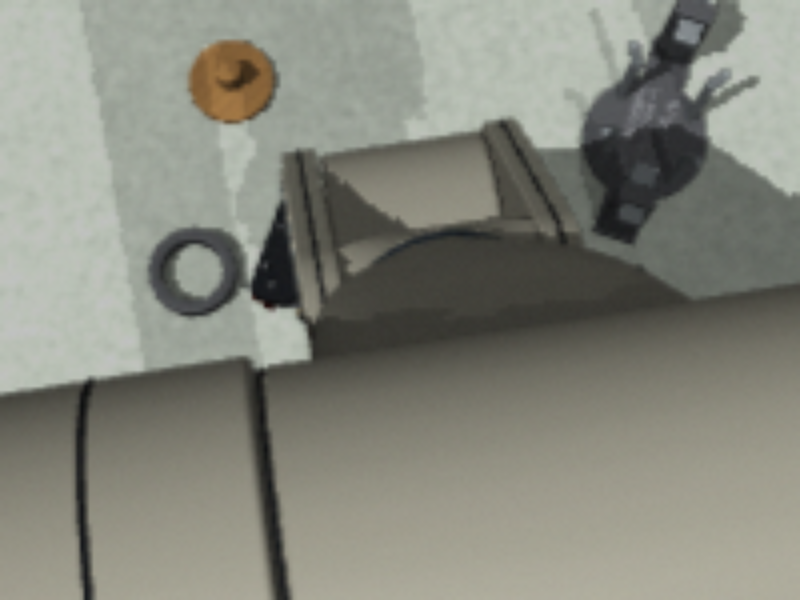

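The tool reads 12 N upward and sits 4 mm high, so the fingers probably closed before the arm had finished going down. I'll open, settle and grip again.

jog_arm(steps=[{"dp": [0, 0, 0], "turn": [0, 0, 0], "claw": 1}, {"dp": [0, 0, 0], "turn": [0, 0, 0], "claw": 1}, {"dp": [0, 0, 0], "turn": [0, 0.003, 0], "claw": 1}, {"dp": [-0.046, 0, -0.06], "turn": [0, 0.003, 0], "claw": 1}, {"dp": [-0.046, 0, -0.06], "turn": [0, 0.003, 0], "claw": 1}, {"dp": [-0.046, 0, -0.06], "turn": [0, 0.003, 0], "claw": 1}, {"dp": [-0.046, 0, -0.06], "turn": [0, 0.003, 0], "claw": 1}])

```text
t: 4.72
ee_pos: [452.2, 84.9, 30.9]
orientation: [-1.347, -0.961, 0.963]
ft_force: [0.2, 0.6, -0.6]
width: 88.1
```

```bash
python3 -c "
from h import *
st(452.5,84,32)
"
```

```text
t 4.72 p [452.2  84.9  30.9] F [ 0.2  0.6 -0.6] w 88.1 q6 -1.08
yaw 71.05 yax [-1.3e-03 -2.0e-04 -1.0e+00]
dp [ 0.004 -0.011  0.013] turn [ 0.0001 -0.0004 -0.0003]
```

jog_arm(steps=[{"dp": [0, 0, 0], "turn": [0, 0, 0], "claw": 0.5}, {"dp": [0, 0, 0], "turn": [0, 0, 0], "claw": 0.5}, {"dp": [0, 0, 0], "turn": [0, 0, 0], "claw": 0.5}, {"dp": [0, 0, 0], "turn": [0, 0, 0], "claw": 0.5}, {"dp": [0, 0, 0], "turn": [0, 0, 0], "claw": 0.5}, {"dp": [0, 0, 0], "turn": [0, 0, 0], "claw": 0.5}, {"dp": [0, 0, 0], "turn": [0, 0, 0], "claw": 0.5}])

```text
t: 5.3
ee_pos: [452.3, 84.9, 30.9]
orientation: [-1.347, -0.961, 0.963]
ft_force: [0.6, -0.7, 0.6]
width: 60.7
```

jog_arm(steps=[{"dp": [0, 0, 0.5], "turn": [0, 0, 0], "claw": 0.5}, {"dp": [0, 0, 1], "turn": [0, 0, 0], "claw": 0.5}, {"dp": [0, 0, 1], "turn": [0, 0, 0], "claw": 0.5}, {"dp": [0, 0, 1], "turn": [0, 0, 0], "claw": 0.5}])

```text
t: 5.63
ee_pos: [453.8, 85.2, 112.7]
orientation: [-1.349, -0.965, 0.96]
ft_force: [-0.6, -0.8, -0.3]
width: 60.5
```

jog_arm(steps=[{"dp": [0.8, -1, 0.7], "turn": [0, 0, 0], "claw": 0.5}, {"dp": [0.8, -1, 0.7], "turn": [0, 0, 0], "claw": 0.5}, {"dp": [0.8, -1, 0.7], "turn": [0, 0, 0], "claw": 0.5}, {"dp": [0.8, -1, 0.7], "turn": [0, 0, 0], "claw": 0.5}])

```text
t: 5.97
ee_pos: [522.9, 2.0, 171.1]
orientation: [-1.355, -0.968, 0.954]
ft_force: [1.5, -0.0, -0.4]
width: 60.2
```

jog_arm(steps=[{"dp": [0.8, -1, 0], "turn": [0, 0, 0], "claw": 0.5}, {"dp": [0.8, -1, 0], "turn": [0, 0, 0], "claw": 0.5}, {"dp": [0.8, -1, 0], "turn": [0, 0, 0], "claw": 0.5}, {"dp": [0.8, -1, 0], "turn": [0, 0, 0], "claw": 0.5}, {"dp": [0.8, -1, 0], "turn": [0, 0, 0], "claw": 0.5}])

```text
t: 6.38
ee_pos: [585.9, -78.4, 168.9]
orientation: [-1.354, -0.965, 0.954]
ft_force: [-0.1, 0.6, -0.5]
width: 60.2
```

```bash
python3 -c "
from h import *
st(589.8,-86.7,150)
d=grab('top','top3');cv2.imwrite('pics/t3c.png',cv2.resize(d['img'][130:250,290:450,::-1],None,fx=5,fy=5))
d=grab('scene','sc3');cv2.imwrite('pics/s3c.png',cv2.resize(d['img'][120:240,140:300,::-1],None,fx=5,fy=5))
"
```

```text
t 6.38 p [585.9 -78.4 168.9] F [-0.1  0.6 -0.5] w 60.2 q6 -1.39
yaw 70.8 yax [ 7.6e-03  2.0e-04 -1.0e+00]
dp [ 0.048 -0.104 -0.236] turn [-0.0001  0.0024  0.0011]
```

View pics/s3c.png

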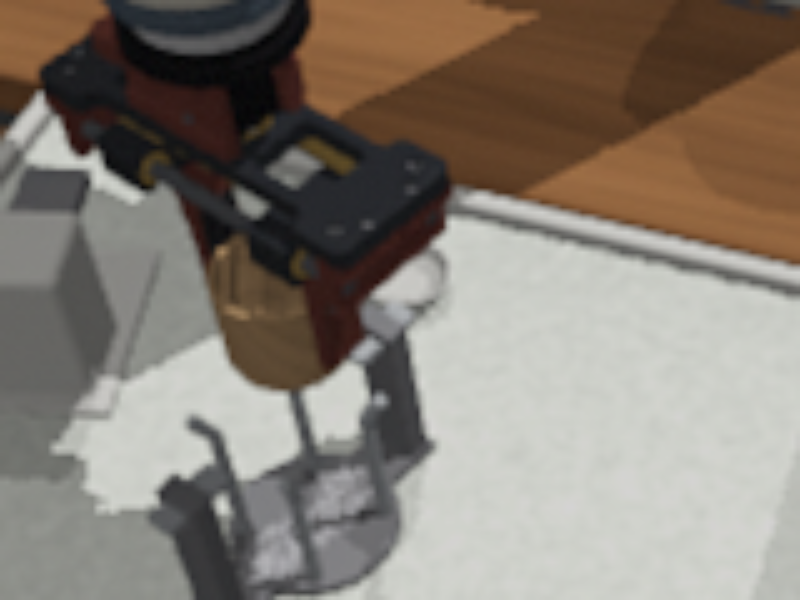

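View pics/t3c.png

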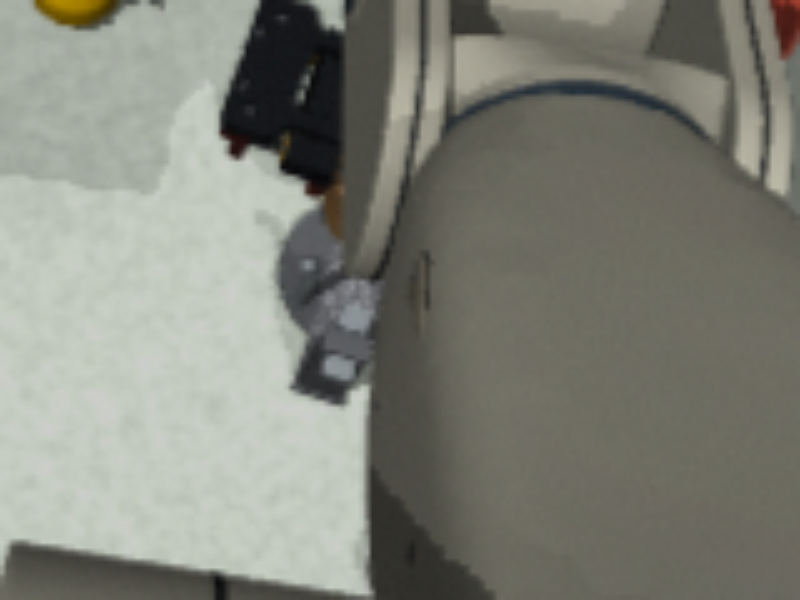

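Scene crop: the cup hangs in the fingers at (270,330), above the holder at (310,520). The arm hides it in the top view. I'll fit its axis from the scene depth.

```bash
cat >> h.py <<'E'
from scipy.optimize import least_squares
def fitcyl(d,box,r=30,show=True):
    P=pts(d); im=d['img'].astype(int); x,y,z=P[...,0],P[...,1],P[...,2]
    b=(d['range_z']>0)&(x>box[0])&(x<box[1])&(y>box[2])&(y<box[3])&(z>box[4])&(z<box[5])
    b&=(im[...,0]-im[...,2]>25)&(im[...,1]-im[...,2]>8)
    b=cv2.erode(b.astype(np.uint8),np.ones((3,3)))>0
    p=P[b]; zm=p[:,2].mean()
    # outer surface only: points facing camera -> robust
    f=lambda q:np.hypot(p[:,0]-q[0]-q[2]*(p[:,2]-zm),p[:,1]-q[1]-q[3]*(p[:,2]-zm))-r
    C=np.linalg.inv(d['camera_from_world'])[:3,3]; v=C[:2]-p[:,:2].mean(0); v/=np.linalg.norm(v)
    q0=np.r_[p[:,:2].mean(0)-v*25,0,0]
    s=least_squares(f,q0,loss='soft_l1',f_scale=1.0)
    print('n',len(p),'z',p[:,2].min().round(1),p[:,2].max().round(1),'axis at',zm.round(1),s.x.round(3),'rms',np.sqrt((s.fun**2).mean()).round(2))
    return s.x
E
python3 - <<'E'
from h import *
d=dict(np.load('pics/sc3.npz'))
fitcyl(d,(540,640,-140,-30,135,205))
fitcyl(d,(540,640,-140,-30,145,187))
d=dict(np.load('pics/scene0.npz'))
fitcyl(d,(400,500,40,130,16,60))
E
```

```text
n 347 z 153.6 204.0 axis at 181.5 [ 5.83984e+02 -7.26880e+01 -4.90000e-02 -5.70000e-02] rms 1.91
n 153 z 153.6 183.6 axis at 169.9 [ 5.84304e+02 -7.22510e+01 -1.50000e-02 -1.31000e-01] rms 1.82
n 254 z 17.8 54.9 axis at 39.0 [ 4.53323e+02  8.72730e+01 -3.50000e-02 -9.10000e-02] rms 2.66
```

jog_arm(steps=[{"dp": [0.06, -0.12, -0.4], "turn": [0, 0.002, 0.001], "claw": 0.5}, {"dp": [0.06, -0.12, -0.47], "turn": [0, 0.002, 0.001], "claw": 0.5}, {"dp": [0.06, -0.12, -0.47], "turn": [0, 0.002, 0.001], "claw": 0.5}, {"dp": [0.06, -0.12, -0.47], "turn": [0, 0.002, 0.001], "claw": 0.5}, {"dp": [0.06, -0.12, -0.47], "turn": [0, 0.002, 0.001], "claw": 0.5}])

```text
t: 6.9
ee_pos: [589.9, -86.0, 132.6]
orientation: [-1.348, -0.965, 0.962]
ft_force: [0.4, 0.4, -0.3]
width: 60.2
```

```bash
python3 -c "
from h import *
st(591,-88,110)
d=grab('scene','sc4');cv2.imwrite('pics/s4c.png',cv2.resize(d['img'][150:250,150:270,::-1],None,fx=6,fy=6,interpolation=cv2.INTER_CUBIC))
fitcyl(d,(540,640,-140,-30,105,150))
"
```

```text
t 6.9 p [589.9 -86.  132.6] F [ 0.4  0.4 -0.3] w 60.2 q6 -1.41
yaw 71.14 yax [ 1.6e-03  3.0e-04 -1.0e+00]
dp [ 0.014 -0.025 -0.282] turn [-0.0001  0.0005 -0.0008]
n 124 z 116.5 148.6 axis at 133.8 [ 5.88782e+02 -8.07780e+01  3.60000e-02 -1.83000e-01] rms 1.85
```

View pics/s4c.png

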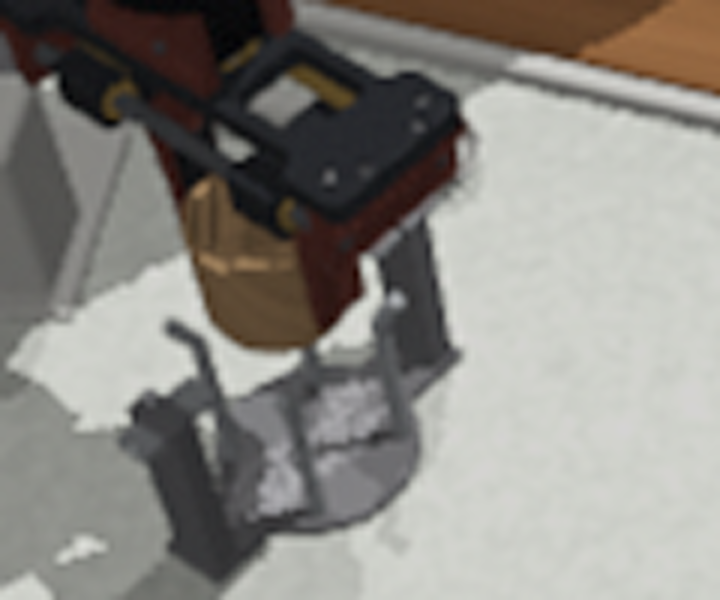

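```bash
cat >> h.py <<'E'
def foot(d,roi,zb,r=27):
    x0,x1,y0,y1=roi; im=d['img'].astype(int); b=((im[...,0]-im[...,2]>30)&(im[...,1]-im[...,2]>8)&(im[...,0]<235)).astype(np.uint8)
    m=np.zeros_like(b); m[y0:y1,x0:x1]=b[y0:y1,x0:x1]
    n,l,s,c=cv2.connectedComponentsWithStats(m); i=1+np.argmax(s[1:,4]); m=l==i; print('box',s[i])
    us=np.arange(s[i][0],s[i][0]+s[i][2]); vs=np.array([np.nonzero(m[:,u])[0].max() for u in us])
    k=vs>=vs.max()-8
    q=np.array([ray(d,u,v+0.5,zb) for u,v in zip(us[k],vs[k])])
    f=lambda c:np.hypot(q[:,0]-c[0],q[:,1]-c[1])-r
    C=np.linalg.inv(d['camera_from_world'])[:3,3][:2]; v=C-q[:,:2].mean(0); v/=np.linalg.norm(v)
    g=least_squares(f,q[:,:2].mean(0)-v*22,loss='soft_l1',f_scale=1.); print('foot',g.x.round(1),'n',len(q),'res',np.abs(g.fun).mean().round(2), list(zip(us[k],vs[k]))[::6])
    return g.x
E
python3 - <<'E'
from h import *
foot(dict(np.load('pics/scene0.npz')),(260,305,175,225),12)
foot(dict(np.load('pics/sc4.npz')),(170,215,175,215),113.6)
foot(dict(np.load('pics/sc3.npz')),(175,215,160,205),150)
E
```

```text
box [272 181  23  28 529]
foot [448.3  81.9] n 21 res 0.49 [(np.int64(273), np.int64(202)), (np.int64(279), np.int64(208)), (np.int64(285), np.int64(208)), (np.int64(291), np.int64(205))]
box [180 179  24  29 397]
foot [586.1 -88.1] n 20 res 0.7 [(np.int64(184), np.int64(200)), (np.int64(190), np.int64(206)), (np.int64(196), np.int64(207)), (np.int64(202), np.int64(205))]
box [181 167  26  31 442]
foot [581.9 -79.9] n 21 res 0.88 [(np.int64(186), np.int64(191)), (np.int64(192), np.int64(196)), (np.int64(198), np.int64(197)), (np.int64(204), np.int64(194))]
```

By this fit the cup is within about 1 mm of the holder axis. I'll insert it.

jog_arm(steps=[{"dp": [0, -0.01, -0.15], "turn": [0, 0, 0], "claw": 0.5}, {"dp": [0, -0.01, -0.3], "turn": [0, 0, 0], "claw": 0.5}, {"dp": [0, -0.01, -0.45], "turn": [0, 0, 0], "claw": 0.5}, {"dp": [0, -0.01, -0.6], "turn": [0, 0, 0], "claw": 0.5}, {"dp": [0, -0.01, -0.6], "turn": [0, 0, 0], "claw": 0.5}])

```text
t: 7.37
ee_pos: [588.2, -86.6, 81.6]
orientation: [-1.345, -0.962, 0.964]
ft_force: [-1.3, 0.5, -0.1]
width: 60.3
```

```bash
python3 -c "
from h import *
st(590,-86.7,37)
"
```

```text
t 7.37 p [588.2 -86.6  81.6] F [-1.3  0.5 -0.1] w 60.3 q6 -1.41
yaw 71.12 yax [-0.0023  0.0011 -1.    ]
dp [ 0.023 -0.001 -0.557] turn [-0.0003 -0.0007 -0.0007]
```

jog_arm(steps=[{"dp": [0.015, 0, -0.15], "turn": [0, 0, 0], "claw": 0.5}, {"dp": [0.015, 0, -0.3], "turn": [0, 0, 0], "claw": 0.5}, {"dp": [0.015, 0, -0.4], "turn": [0, 0, 0], "claw": 0.5}, {"dp": [0.015, 0, -0.5], "turn": [0, 0, 0], "claw": 0.5}, {"dp": [0.015, 0, -0.54], "turn": [0, 0, 0], "claw": 0.5}, {"dp": [0.015, 0, -0.54], "turn": [0, 0, 0], "claw": 0.5}, {"dp": [0.015, 0, -0.54], "turn": [0, 0, 0], "claw": 0.5}])

```text
t: 7.95
ee_pos: [589.7, -86.6, 38.3]
orientation: [-1.345, -0.962, 0.964]
ft_force: [-1.0, 1.0, -0.8]
width: 60.3
```

```bash
python3 -c "
from h import *
st(590,-86.7,37)
d=grab('scene','sc5');cv2.imwrite('pics/s5c.png',cv2.resize(d['img'][150:250,150:270,::-1],None,fx=6,fy=6,interpolation=cv2.INTER_CUBIC))
"
```

```text
t 7.95 p [589.7 -86.6  38.3] F [-1.   1.  -0.8] w 60.3 q6 -1.41
yaw 71.12 yax [-0.002  0.001 -1.   ]
dp [ 0.004 -0.001 -0.016] turn [-0.0003 -0.0006 -0.0007]
```

View pics/s5c.png

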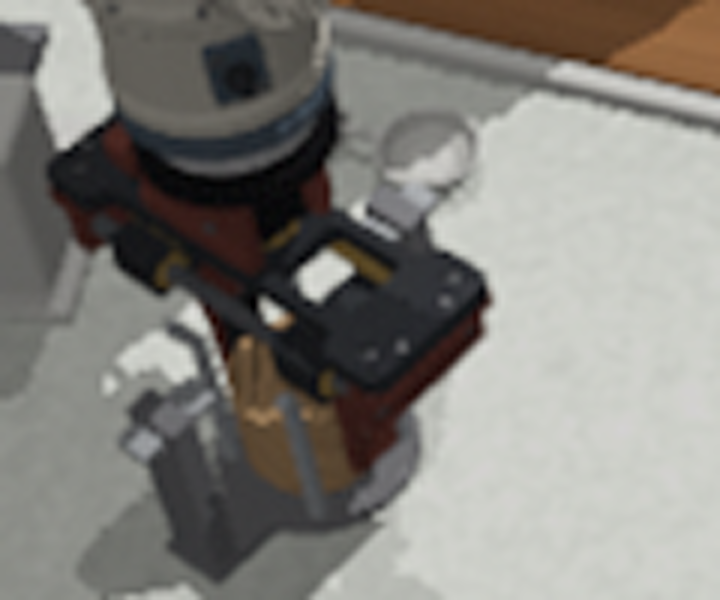

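The cup is inside the prongs with no side force. I'll lower the last 1–2 mm, release, rise and check.

jog_arm(steps=[{"dp": [0, 0, -0.016], "turn": [0, 0, 0], "claw": 0.5}, {"dp": [0, 0, -0.016], "turn": [0, 0, 0], "claw": 0.5}, {"dp": [0, 0, -0.016], "turn": [0, 0, 0], "claw": 0.85}, {"dp": [0, 0, -0.016], "turn": [0, 0, 0], "claw": 0.85}, {"dp": [0, 0, -0.016], "turn": [0, 0, 0], "claw": 0.85}, {"dp": [0, 0, -0.016], "turn": [0, 0, 0], "claw": 0.85}, {"dp": [0, 0, 0.2], "turn": [0, 0, 0], "claw": 0.85}, {"dp": [0, 0, 0.5], "turn": [0, 0, 0], "claw": 0.85}, {"dp": [0, 0, 0.8], "turn": [0, 0, 0], "claw": 0.85}, {"dp": [0, 0, 1], "turn": [0, 0, 0], "claw": 0.85}, {"dp": [0, 0, 1], "turn": [0, 0, 0], "claw": 0.85}])

```text
t: 8.92
ee_pos: [592.2, -87.0, 122.1]
orientation: [-1.35, -0.967, 0.961]
ft_force: [1.1, 0.9, 0.6]
width: 74.7
```

jog_arm(steps=[{"dp": [-0.8, 1, 0.5], "turn": [0, 0, 0], "claw": 1}, {"dp": [-0.8, 1, 0.5], "turn": [0, 0, 0], "claw": 1}, {"dp": [-0.8, 1, 0.5], "turn": [0, 0, 0], "claw": 1}, {"dp": [-0.8, 1, 0.5], "turn": [0, 0, 0], "claw": 1}])

```text
t: 9.25
ee_pos: [525.6, -4.4, 162.8]
orientation: [-1.348, -0.968, 0.962]
ft_force: [0.1, -0.4, -0.3]
width: 87.7
```

jog_arm(steps=[{"dp": [-0.2, 1, 0], "turn": [0, 0, 0], "claw": 1}, {"dp": [-0.2, 1, 0], "turn": [0, 0, 0], "claw": 1}, {"dp": [-0.2, 1, 0], "turn": [0, 0, 0], "claw": 1}, {"dp": [-0.2, 1, 0], "turn": [0, 0, 0], "claw": 1}])

```text
t: 9.58
ee_pos: [509.3, 76.9, 162.1]
orientation: [-1.347, -0.97, 0.965]
ft_force: [0.4, 0.0, -0.1]
width: 87.9
```

jog_arm(steps=[{"dp": [-0.15, 1, 0], "turn": [0, 0, 0], "claw": 1}, {"dp": [-0.15, 1, 0], "turn": [0, 0, 0], "claw": 1}, {"dp": [-0.15, 1, 0], "turn": [0, 0, 0], "claw": 1}, {"dp": [-0.15, 1, 0], "turn": [0, 0, 0], "claw": 1}])

```text
t: 9.92
ee_pos: [497.6, 157.3, 161.4]
orientation: [-1.346, -0.972, 0.968]
ft_force: [0.4, -0.7, 0.1]
width: 87.5
```

jog_arm(steps=[{"dp": [-0.1, 0.9, -0.6], "turn": [0, 0, 0], "claw": 1}, {"dp": [-0.1, 0.9, -0.6], "turn": [0, 0, 0], "claw": 1}, {"dp": [-0.1, 0.9, -0.6], "turn": [0, 0, 0], "claw": 1}, {"dp": [-0.1, 0.9, -0.6], "turn": [0, 0, 0], "claw": 1}])

```text
t: 10.25
ee_pos: [489.1, 228.4, 111.5]
orientation: [-1.345, -0.969, 0.971]
ft_force: [-0.3, 0.6, 0.7]
width: 87.6
```

```bash
python3 -c "
from h import *
st(492,226,70)
d=grab('scene','sc6');cv2.imwrite('pics/s6c.png',cv2.resize(d['img'][150:270,150:360,::-1],None,fx=3.8,fy=3.8,interpolation=cv2.INTER_CUBIC))
d=grab('top','top6');cv2.imwrite('pics/t6c.png',cv2.resize(d['img'][140:240,300:420,::-1],None,fx=5,fy=5,interpolation=cv2.INTER_CUBIC))
for t in('scene','top'):
    d=dict(np.load('pics/%s6.npz'%dict(scene='sc',top='top')[t]));P=pts(d);im=d['img'].astype(int)
    s=(np.hypot(P[...,0]-590,P[...,1]+87)<36)&(P[...,2]>62)&(P[...,2]<76)&(im[...,0]-im[...,2]>25)
    p=P[s]; print(t,len(p)); 
    if len(p)>5:print(cv2.minEnclosingCircle(p[:,:2].astype(np.float32)[:,None]),p[:,2].mean(),np.percentile(p[:,2],90))
"
```

```text
t 10.25 p [489.1 228.4 111.5] F [-0.3  0.6  0.7] w 87.6 q6 -0.83
yaw 71.65 yax [-1.0e-04 -1.8e-03 -1.0e+00]
dp [ 0.036 -0.03  -0.519] turn [ 0.0006 -0.     -0.0036]
scene 156
((588.1805419921875, -85.38078308105469), 32.396461486816406) 67.76380352478948 70.8028998527011
top 117
((591.3616333007812, -88.08052825927734), 30.23817253112793) 68.67745000989827 71.69825903247866
```

View pics/s6c.png

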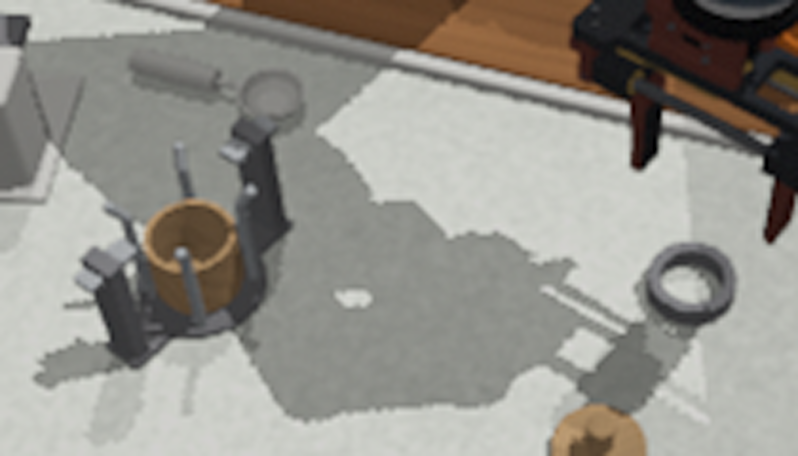

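View pics/t6c.png

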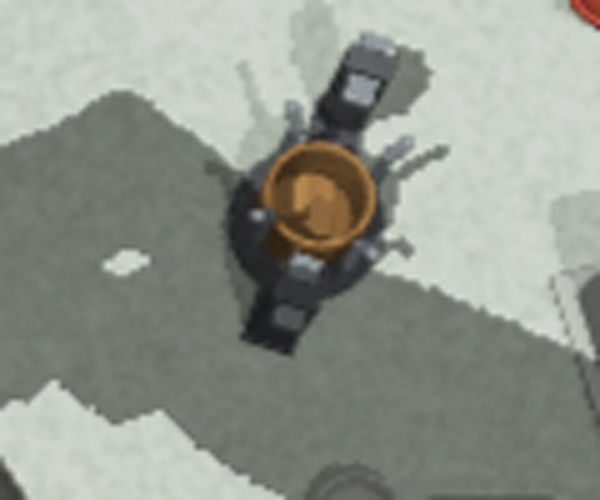

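The cup stands seated: rim at z≈70, axis at about (590,-86.7) averaged over both views. Next is the ring.

jog_arm(steps=[{"dp": [0.036, -0.03, -0.4], "turn": [0, 0, -0.003], "claw": 1}, {"dp": [0.036, -0.03, -0.8], "turn": [0, 0, -0.003], "claw": 1}, {"dp": [0.036, -0.03, -0.9], "turn": [0, 0, -0.003], "claw": 1}, {"dp": [0.036, -0.03, -0.9], "turn": [0, 0, -0.003], "claw": 1}, {"dp": [0.036, -0.03, -0.9], "turn": [0, 0, -0.003], "claw": 1}])

```text
t: 10.77
ee_pos: [493.7, 224.3, 42.1]
orientation: [-1.351, -0.962, 0.96]
ft_force: [0.2, -0.4, -0.6]
width: 87.8
```

```bash
python3 -c "
from h import *
st(492,226,14.5)"
```

```text
t 10.77 p [493.7 224.3  42.1] F [ 0.2 -0.4 -0.6] w 87.8 q6 -0.83
yaw 70.94 yax [ 2.5e-03 -9.0e-04 -1.0e+00]
dp [-0.021  0.021 -0.345] turn [0.0003 0.0008 0.0003]
```

jog_arm(steps=[{"dp": [-0.021, 0.021, -0.2], "turn": [0, 0.001, 0], "claw": 1}, {"dp": [-0.021, 0.021, -0.34], "turn": [0, 0.001, 0], "claw": 1}, {"dp": [-0.021, 0.021, -0.34], "turn": [0, 0.001, 0], "claw": 1}, {"dp": [-0.021, 0.021, -0.34], "turn": [0, 0.001, 0], "claw": 1}, {"dp": [-0.021, 0.021, -0.34], "turn": [0, 0.001, 0], "claw": 1}, {"dp": [-0.021, 0.021, -0.34], "turn": [0, 0.001, 0], "claw": 0.5}, {"dp": [-0.021, 0.021, -0.34], "turn": [0, 0.001, 0], "claw": 0.5}, {"dp": [-0.021, 0.021, -0.34], "turn": [0, 0.001, 0], "claw": 0.5}, {"dp": [-0.021, 0.021, -0.34], "turn": [0, 0.001, 0], "claw": 0.5}, {"dp": [-0.021, 0.021, -0.34], "turn": [0, 0.001, 0], "claw": 0.5}, {"dp": [-0.021, 0.021, -0.34], "turn": [0, 0.001, 0], "claw": 0.5}])

```text
t: 11.68
ee_pos: [492.0, 226.1, 15.1]
orientation: [-1.349, -0.96, 0.962]
ft_force: [-0.1, 0.4, 3.3]
width: 58.3
```

```bash
python3 -c "
from h import *
st(492,226,14.5)"
```

```text
t 11.68 p [492.  226.1  15.1] F [-0.1  0.4  3.3] w 58.3 q6 -0.83
yaw 70.94 yax [-5.e-04 -8.e-04 -1.e+00]
dp [-0.    -0.001 -0.007] turn [ 0.0003 -0.0002  0.0003]
```

jog_arm(steps=[{"dp": [0, 0, 0.4], "turn": [0, 0, 0], "claw": 0.5}, {"dp": [0, 0, 0.9], "turn": [0, 0, 0], "claw": 0.5}, {"dp": [0, 0, 1], "turn": [0, 0, 0], "claw": 0.5}, {"dp": [0, 0, 1], "turn": [0, 0, 0], "claw": 0.5}])

```text
t: 12.02
ee_pos: [494.1, 226.9, 97.8]
orientation: [-1.35, -0.965, 0.957]
ft_force: [0.8, -0.3, -0.3]
width: 57.9
```

jog_arm(steps=[{"dp": [0.2, -1, 1], "turn": [0, 0, 0], "claw": 0.5}, {"dp": [0.2, -1, 1], "turn": [0, 0, 0], "claw": 0.5}, {"dp": [0.2, -1, 1], "turn": [0, 0, 0], "claw": 0.5}, {"dp": [0.2, -1, 1], "turn": [0, 0, 0], "claw": 0.5}])

```text
t: 12.35
ee_pos: [512.5, 144.6, 180.6]
orientation: [-1.354, -0.967, 0.952]
ft_force: [0.6, 0.8, -0.7]
width: 58.0
```

```bash
python3 -c "
from h import *
st()
d=grab('scene','sc7');cv2.imwrite('pics/s7c.png',cv2.resize(d['img'][110:230,220:380,::-1],None,fx=5,fy=5,interpolation=cv2.INTER_CUBIC))
d=grab('top','top7');cv2.imwrite('pics/t7c.png',cv2.resize(d['img'][150:260,200:360,::-1],None,fx=5,fy=5,interpolation=cv2.INTER_CUBIC))"
```

```text
t 12.35 p [512.5 144.6 180.6] F [ 0.6  0.8 -0.7] w 58.0 q6 -0.98
yaw 70.81 yax [ 0.01    0.002  -0.9999]
```

View pics/s7c.png

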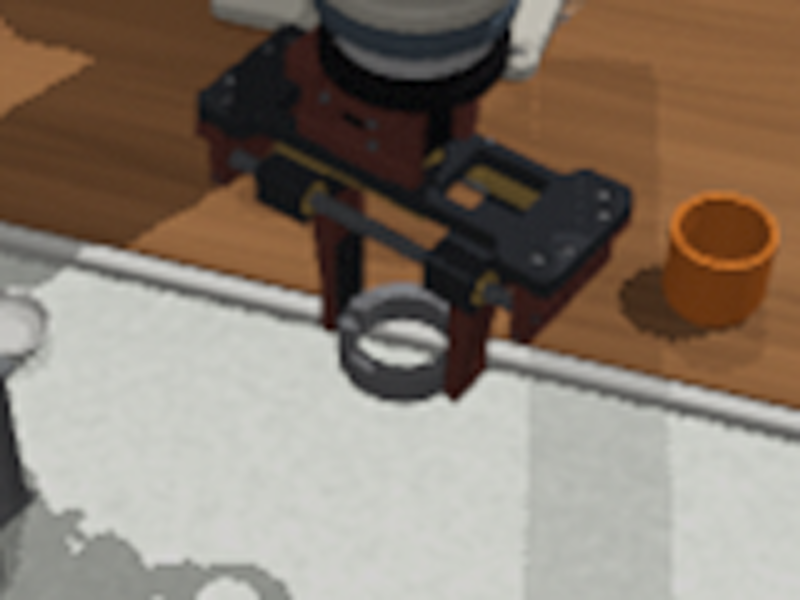

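View pics/t7c.png

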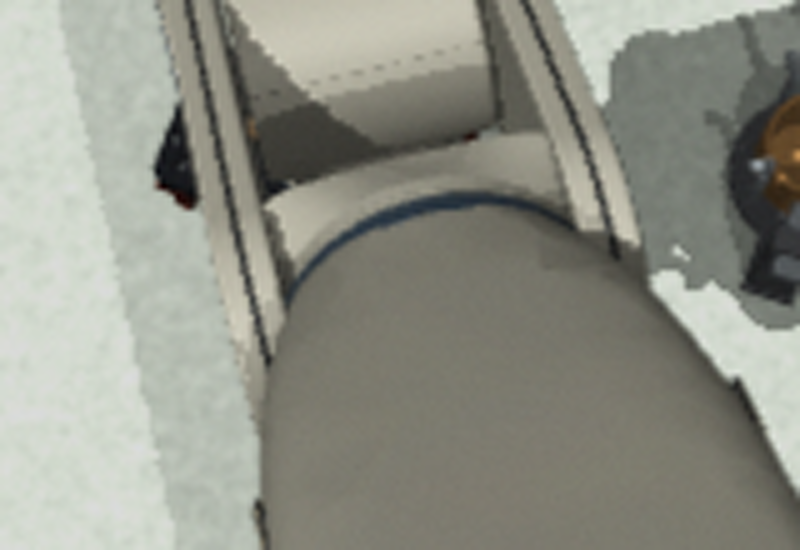

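The ring hangs level in the fingers at crop (400,340). I'll carry it over the holder.

jog_arm(steps=[{"dp": [0.3, -1, 0], "turn": [0, 0, 0], "claw": 0.5}, {"dp": [0.3, -1, 0], "turn": [0, 0, 0], "claw": 0.5}, {"dp": [0.3, -1, 0], "turn": [0, 0, 0], "claw": 0.5}, {"dp": [0.3, -1, 0], "turn": [0, 0, 0], "claw": 0.5}])

```text
t: 12.78
ee_pos: [533.0, 65.7, 174.8]
orientation: [-1.349, -0.959, 0.956]
ft_force: [0.1, 0.6, -0.7]
width: 57.9
```

jog_arm(steps=[{"dp": [0.35, -1, 0], "turn": [0, 0, 0], "claw": 0.5}, {"dp": [0.35, -1, 0], "turn": [0, 0, 0], "claw": 0.5}, {"dp": [0.35, -1, 0], "turn": [0, 0, 0], "claw": 0.5}, {"dp": [0.35, -1, 0], "turn": [0, 0, 0], "claw": 0.5}])

```text
t: 13.12
ee_pos: [560.5, -14.2, 173.1]
orientation: [-1.348, -0.956, 0.956]
ft_force: [-0.7, 1.2, -1.0]
width: 58.3
```

jog_arm(steps=[{"dp": [0.3, -0.85, -0.55], "turn": [0, 0, 0], "claw": 0.5}, {"dp": [0.3, -0.85, -0.55], "turn": [0, 0, 0], "claw": 0.5}, {"dp": [0.3, -0.85, -0.55], "turn": [0, 0, 0], "claw": 0.5}, {"dp": [0.3, -0.85, -0.55], "turn": [0, 0, 0], "claw": 0.5}, {"dp": [0.3, -0.85, -0.55], "turn": [0, 0, 0], "claw": 0.5}])

```text
t: 13.53
ee_pos: [583.6, -80.1, 128.3]
orientation: [-1.346, -0.955, 0.957]
ft_force: [0.4, 0.3, 0.2]
width: 58.4
```

```bash
python3 -c "
from h import *
st(590,-86.7,120)"
```

```text
t 13.53 p [583.6 -80.1 128.3] F [0.4 0.3 0.2] w 58.4 q6 -1.39
yaw 70.63 yax [-0.0037  0.003  -1.    ]
dp [ 0.08  -0.082 -0.103] turn [-0.0009 -0.0012  0.0021]
```

jog_arm(steps=[{"dp": [0.08, -0.082, 0], "turn": [-0.001, -0.001, 0.002], "claw": 0.5}, {"dp": [0.08, -0.082, -0.03], "turn": [-0.001, -0.001, 0.002], "claw": 0.5}, {"dp": [0.08, -0.082, -0.06], "turn": [-0.001, -0.001, 0.002], "claw": 0.5}, {"dp": [0.08, -0.082, -0.06], "turn": [-0.001, -0.001, 0.002], "claw": 0.5}, {"dp": [0.08, -0.082, -0.06], "turn": [-0.001, -0.001, 0.002], "claw": 0.5}])

```text
t: 13.95
ee_pos: [589.9, -86.2, 123.6]
orientation: [-1.348, -0.961, 0.962]
ft_force: [1.0, -0.1, -0.1]
width: 58.3
```

```bash
python3 - <<'E'
from h import *
st(590,-86.7,73)
d=grab('scene','sc8');cv2.imwrite('pics/s8c.png',cv2.resize(d['img'][150:250,140:260,::-1],None,fx=6,fy=6,interpolation=cv2.INTER_CUBIC))
P=pts(d); im=d['img'].astype(int)
s=(np.hypot(P[...,0]-590,P[...,1]+87)<36)&(P[...,2]>115)&(P[...,2]<145)&(abs(im[...,0]-im[...,2])<22)&(im[...,0]>60)
p=P[s];print(len(p),p.min(0),p.max(0),cv2.minEnclosingCircle(p[:,:2].astype(np.float32)[:,None]))
# top plane
q=p[p[:,2]>np.percentile(p[:,2],60)];A=np.c_[q[:,:2]-[590,-87],np.ones(len(q))];print(np.linalg.lstsq(A,q[:,2],rcond=None)[0])
E
```

```text
t 13.95 p [589.9 -86.2 123.6] F [ 1.  -0.1 -0.1] w 58.3 q6 -1.4
yaw 71.01 yax [-6.e-04 -1.e-04 -1.e+00]
dp [ 0.002 -0.006 -0.632] turn [ 0.     -0.0002 -0.0001]
112 [ 572.74792676 -122.69287565  121.04635861] [618.92040921 -64.19094339 141.28344539] ((599.85400390625, -93.59947967529297), 31.28240203857422)
[2.56160474e-04 7.70524305e-04 1.38640219e+02]
```

View pics/s8c.png

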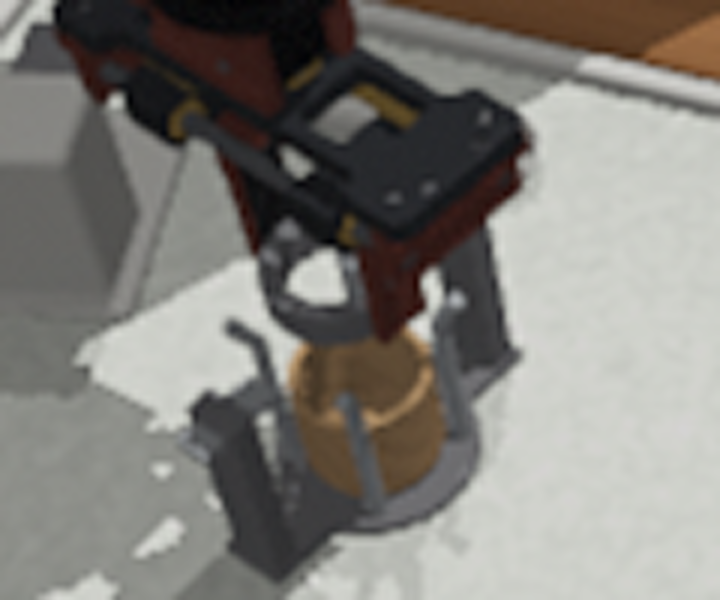

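The ring is level over the cup: the top-face slope in depth is below 0.001, and its top is at z≈139. I'll lower it.

jog_arm(steps=[{"dp": [0, -0.005, -0.15], "turn": [0, 0, 0], "claw": 0.5}, {"dp": [0, -0.005, -0.3], "turn": [0, 0, 0], "claw": 0.5}, {"dp": [0, -0.005, -0.45], "turn": [0, 0, 0], "claw": 0.5}, {"dp": [0, -0.005, -0.57], "turn": [0, 0, 0], "claw": 0.5}, {"dp": [0, -0.005, -0.57], "turn": [0, 0, 0], "claw": 0.5}, {"dp": [0, -0.005, -0.57], "turn": [0, 0, 0], "claw": 0.5}])

```text
t: 14.5
ee_pos: [589.1, -86.7, 76.7]
orientation: [-1.346, -0.959, 0.963]
ft_force: [-0.4, 0.1, -0.2]
width: 58.0
```

```bash
python3 - <<'E'
from h import *
st(590,-86.7,73.3)
d=grab('scene','sc9');cv2.imwrite('pics/s9c.png',cv2.resize(d['img'][150:250,140:260,::-1],None,fx=6,fy=6,interpolation=cv2.INTER_CUBIC))
E
```

```text
t 14.5 p [589.1 -86.7  76.7] F [-0.4  0.1 -0.2] w 58.0 q6 -1.4
yaw 71.0 yax [-2.8e-03  3.0e-04 -1.0e+00]
dp [ 0.011 -0.    -0.043] turn [-0.0001 -0.0009  0.    ]
```

View pics/s9c.png

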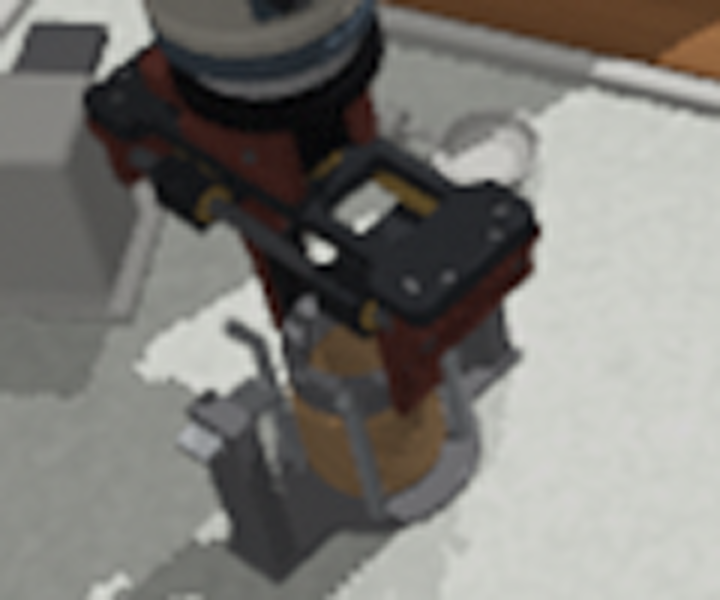

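Ring and cup look coaxial, with no force on the tool. I'll lower the last 3 mm, release, rise and go on to the lid.

jog_arm(steps=[{"dp": [0.006, 0, -0.02], "turn": [0, 0, 0], "claw": 0.5}, {"dp": [0.006, 0, -0.042], "turn": [0, 0, 0], "claw": 0.5}, {"dp": [0.006, 0, -0.042], "turn": [0, 0, 0], "claw": 0.5}, {"dp": [0.006, 0, -0.042], "turn": [0, 0, 0], "claw": 0.82}, {"dp": [0.006, 0, -0.042], "turn": [0, 0, 0], "claw": 0.82}, {"dp": [0.006, 0, -0.042], "turn": [0, 0, 0], "claw": 0.82}, {"dp": [0.006, 0, -0.042], "turn": [0, 0, 0], "claw": 0.82}, {"dp": [0.006, 0, 0.1], "turn": [0, 0, 0], "claw": 0.82}, {"dp": [0.006, 0, 0.4], "turn": [0, 0, 0], "claw": 0.82}, {"dp": [0.006, 0, 0.8], "turn": [0, 0, 0], "claw": 0.82}, {"dp": [0.006, 0, 1], "turn": [0, 0, 0], "claw": 0.82}, {"dp": [0.006, 0, 1], "turn": [0, 0, 0], "claw": 0.82}])

```text
t: 15.55
ee_pos: [592.9, -87.2, 162.4]
orientation: [-1.353, -0.966, 0.959]
ft_force: [0.7, 0.3, 0.7]
width: 72.4
```

jog_arm(steps=[{"dp": [0.12, 1, 0], "turn": [0, 0, 0], "claw": 0.6}, {"dp": [0.12, 1, 0], "turn": [0, 0, 0], "claw": 0.6}, {"dp": [0.12, 1, 0], "turn": [0, 0, 0], "claw": 0.6}, {"dp": [0.12, 1, 0], "turn": [0, 0, 0], "claw": 0.6}])

```text
t: 15.88
ee_pos: [602.3, -5.5, 162.2]
orientation: [-1.351, -0.968, 0.961]
ft_force: [-0.4, 0.1, 0.2]
width: 53.4
```

jog_arm(steps=[{"dp": [0.12, 1, 0], "turn": [0, 0, 0], "claw": 0.6}, {"dp": [0.12, 1, 0], "turn": [0, 0, 0], "claw": 0.6}, {"dp": [0.12, 1, 0], "turn": [0, 0, 0], "claw": 0.6}, {"dp": [0.12, 1, 0], "turn": [0, 0, 0], "claw": 0.6}])

```text
t: 16.22
ee_pos: [611.6, 75.1, 161.6]
orientation: [-1.35, -0.969, 0.964]
ft_force: [0.2, 0.1, 0.7]
width: 52.4
```

jog_arm(steps=[{"dp": [0.12, 1, -0.5], "turn": [0, 0, 0], "claw": 0.6}, {"dp": [0.12, 1, -0.5], "turn": [0, 0, 0], "claw": 0.6}, {"dp": [0.12, 1, -0.5], "turn": [0, 0, 0], "claw": 0.6}, {"dp": [0.12, 1, -0.5], "turn": [0, 0, 0], "claw": 0.6}])

```text
t: 16.55
ee_pos: [620.1, 155.0, 119.6]
orientation: [-1.348, -0.967, 0.968]
ft_force: [-0.0, -0.5, 0.3]
width: 52.4
```

```bash
python3 - <<'E'
from h import *
st(629,202.5,70)
for t,k in(('scene','sc10'),('top','top10')):
    d=grab(t,k);P=pts(d);im=d['img'].astype(int)
    s=(np.hypot(P[...,0]-590,P[...,1]+87)<36)&(P[...,2]>83)&(P[...,2]<94)
    p=P[s];print(t,len(p),cv2.minEnclosingCircle(p[:,:2].astype(np.float32)[:,None]),p.mean(0))
    b=(150,140,230,250) if t=='scene' else (320,140,400,240)
    c=d['img'][b[1]:b[3],b[0]:b[2],::-1];cv2.imwrite('pics/%sc.png'%k,cv2.resize(c,None,fx=5,fy=5,interpolation=cv2.INTER_CUBIC))
a=cv2.imread('pics/sc10c.png');b=cv2.imread('pics/top10c.png');h=min(a.shape[0],b.shape[0]);cv2.imwrite('pics/m10.png',np.hstack([a[:h],b[:h]]))
E
```

```text
t 16.55 p [620.1 155.  119.6] F [-0.  -0.5  0.3] w 52.4 q6 -1.02
yaw 71.42 yax [ 0.0014 -0.0027 -1.    ]
dp [ 0.111  0.594 -0.621] turn [ 0.0008  0.0005 -0.0023]
scene 235 ((590.0453491210938, -87.30447387695312), 35.52090835571289) [589.39216266 -85.29626243  87.22298504]
top 207 ((590.0401000976562, -88.22039031982422), 34.670066833496094) [590.88835609 -87.3199705   87.50453737]
```

View pics/m10.png

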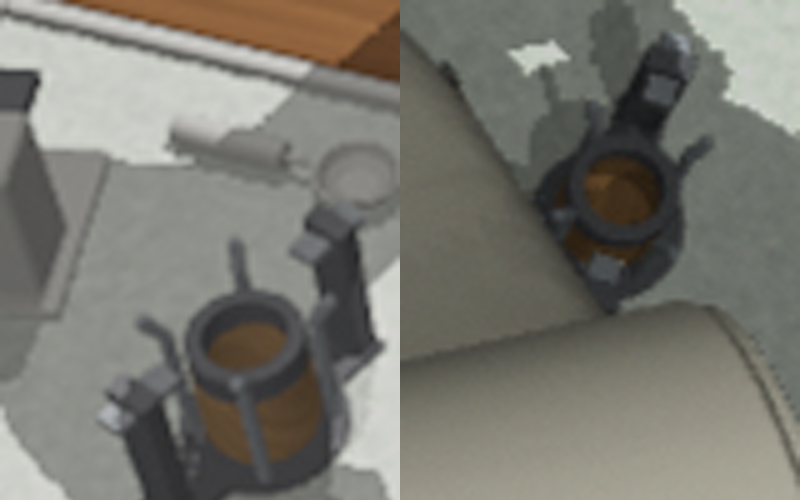

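The ring lies flat on the rim, with its top at z≈87.5 and centred at about (590,-86.3). On to the lid.

jog_arm(steps=[{"dp": [0.111, 0.594, -0.3], "turn": [0.001, 0, -0.002], "claw": 0.6}, {"dp": [0.111, 0.594, -0.6], "turn": [0.001, 0, -0.002], "claw": 0.6}, {"dp": [0.111, 0.594, -0.7], "turn": [0.001, 0, -0.002], "claw": 0.6}, {"dp": [0.111, 0.594, -0.7], "turn": [0.001, 0, -0.002], "claw": 0.6}, {"dp": [0.111, 0.594, -0.7], "turn": [0.001, 0, -0.002], "claw": 0.6}])

```text
t: 17.07
ee_pos: [629.8, 199.0, 65.8]
orientation: [-1.351, -0.962, 0.958]
ft_force: [-1.0, 0.0, 0.3]
width: 52.2
```

```bash
python3 - <<'E'
from h import *
st(629,202.5,23)
d=grab('scene','sc11');cv2.imwrite('pics/s11c.png',cv2.resize(d['img'][200:310,240:370,::-1],None,fx=5,fy=5,interpolation=cv2.INTER_CUBIC))
E
```

```text
t 17.07 p [629.8 199.   65.8] F [-1.   0.   0.3] w 52.2 q6 -0.95
yaw 70.88 yax [ 0.0029 -0.     -1.    ]
dp [-0.01   0.044 -0.534] turn [0.     0.0009 0.0007]
```

View pics/s11c.png

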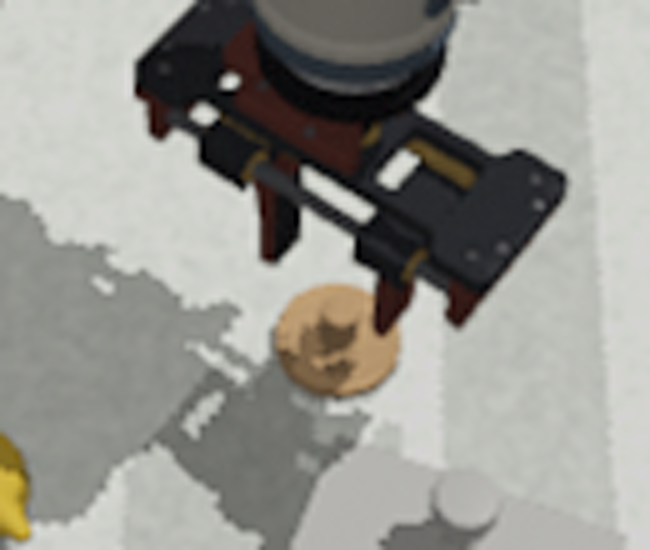

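jog_arm(steps=[{"dp": [-0.01, 0.044, -0.2], "turn": [0, 0.001, 0], "claw": 0.6}, {"dp": [-0.01, 0.044, -0.4], "turn": [0, 0.001, 0], "claw": 0.6}, {"dp": [-0.01, 0.044, -0.53], "turn": [0, 0.001, 0], "claw": 0.6}, {"dp": [-0.01, 0.044, -0.53], "turn": [0, 0.001, 0], "claw": 0.6}, {"dp": [-0.01, 0.044, -0.53], "turn": [0, 0.001, 0], "claw": 0.6}, {"dp": [-0.01, 0.044, -0.53], "turn": [0, 0.001, 0], "claw": 0.6}])

```text
t: 17.62
ee_pos: [630.0, 202.7, 24.6]
orientation: [-1.35, -0.961, 0.958]
ft_force: [0.5, -0.3, 0.1]
width: 52.6
```

```bash
python3 - <<'E'
from h import *
st(629,202.5,23)
E
```

```text
t 17.62 p [630.  202.7  24.6] F [ 0.5 -0.3  0.1] w 52.6 q6 -0.94
yaw 70.86 yax [ 2.e-03  7.e-04 -1.e+00]
dp [-0.013 -0.003 -0.021] turn [-0.0002  0.0006  0.0008]
```

jog_arm(steps=[{"dp": [-0.012, 0, -0.015], "turn": [0, 0.001, 0.001], "claw": 0.6}, {"dp": [-0.012, 0, -0.015], "turn": [0, 0.001, 0.001], "claw": 0.6}, {"dp": [-0.012, 0, -0.015], "turn": [0, 0.001, 0.001], "claw": 0.1}, {"dp": [-0.012, 0, -0.015], "turn": [0, 0.001, 0.001], "claw": 0.1}, {"dp": [-0.012, 0, -0.015], "turn": [0, 0.001, 0.001], "claw": 0.1}, {"dp": [-0.012, 0, -0.015], "turn": [0, 0.001, 0.001], "claw": 0.1}, {"dp": [-0.012, 0, -0.015], "turn": [0, 0.001, 0.001], "claw": 0.1}, {"dp": [-0.012, 0, -0.015], "turn": [0, 0.001, 0.001], "claw": 0.1}, {"dp": [-0.012, 0, -0.015], "turn": [0, 0.001, 0.001], "claw": 0.1}, {"dp": [-0.012, 0, -0.015], "turn": [0, 0.001, 0.001], "claw": 0.1}])

```text
t: 18.45
ee_pos: [629.1, 202.7, 23.4]
orientation: [-1.346, -0.961, 0.962]
ft_force: [-0.8, 0.1, 0.9]
width: 17.0
```

jog_arm(steps=[{"dp": [0, 0, 0.3], "turn": [0, 0, 0], "claw": 0.1}, {"dp": [0, 0, 0.8], "turn": [0, 0, 0], "claw": 0.1}, {"dp": [0, 0, 1], "turn": [0, 0, 0], "claw": 0.1}, {"dp": [0, 0, 1], "turn": [0, 0, 0], "claw": 0.1}])

```text
t: 18.78
ee_pos: [632.0, 203.6, 108.1]
orientation: [-1.349, -0.968, 0.957]
ft_force: [1.1, 0.5, -0.3]
width: 17.2
```

jog_arm(steps=[{"dp": [-0.15, -1, 0.7], "turn": [0, 0, 0], "claw": 0.1}, {"dp": [-0.15, -1, 0.7], "turn": [0, 0, 0], "claw": 0.1}, {"dp": [-0.15, -1, 0.7], "turn": [0, 0, 0], "claw": 0.1}, {"dp": [-0.15, -1, 0.7], "turn": [0, 0, 0], "claw": 0.1}])

```text
t: 19.12
ee_pos: [620.9, 121.2, 166.0]
orientation: [-1.352, -0.968, 0.953]
ft_force: [1.6, 0.1, 0.0]
width: 17.3
```

jog_arm(steps=[{"dp": [-0.15, -1, 0.1], "turn": [0, 0, 0], "claw": 0.1}, {"dp": [-0.15, -1, 0.1], "turn": [0, 0, 0], "claw": 0.1}, {"dp": [-0.15, -1, 0.1], "turn": [0, 0, 0], "claw": 0.1}, {"dp": [-0.15, -1, 0.1], "turn": [0, 0, 0], "claw": 0.1}])

```text
t: 19.45
ee_pos: [608.4, 40.2, 172.8]
orientation: [-1.352, -0.964, 0.951]
ft_force: [0.0, 0.8, -0.2]
width: 17.4
```

jog_arm(steps=[{"dp": [-0.12, -1, 0], "turn": [0, 0, 0], "claw": 0.1}, {"dp": [-0.12, -1, 0], "turn": [0, 0, 0], "claw": 0.1}, {"dp": [-0.12, -1, 0], "turn": [0, 0, 0], "claw": 0.1}, {"dp": [-0.12, -1, 0], "turn": [0, 0, 0], "claw": 0.1}, {"dp": [-0.12, -1, 0], "turn": [0, 0, 0], "claw": 0.1}])

```text
t: 19.87
ee_pos: [598.9, -38.3, 171.9]
orientation: [-1.35, -0.964, 0.951]
ft_force: [0.7, 0.8, -1.1]
width: 17.7
```

```bash
python3 - <<'E'
from h import *
st(590,-86.7,140)
E
```

```text
t 19.87 p [598.9 -38.3 171.9] F [ 0.7  0.8 -1.1] w 17.7 q6 -1.32
yaw 70.7 yax [ 0.0066  0.0041 -1.    ]
dp [-0.111 -0.605 -0.399] turn [-0.0013  0.0021  0.0017]
```

jog_arm(steps=[{"dp": [-0.111, -0.605, 0], "turn": [-0.001, 0.002, 0.002], "claw": 0.1}, {"dp": [-0.111, -0.605, -0.3], "turn": [-0.001, 0.002, 0.002], "claw": 0.1}, {"dp": [-0.111, -0.605, -0.5], "turn": [-0.001, 0.002, 0.002], "claw": 0.1}, {"dp": [-0.111, -0.605, -0.5], "turn": [-0.001, 0.002, 0.002], "claw": 0.1}, {"dp": [-0.111, -0.605, -0.5], "turn": [-0.001, 0.002, 0.002], "claw": 0.1}, {"dp": [-0.111, -0.605, -0.5], "turn": [-0.001, 0.002, 0.002], "claw": 0.1}])

```text
t: 20.37
ee_pos: [590.8, -85.3, 132.4]
orientation: [-1.347, -0.965, 0.962]
ft_force: [0.4, -0.1, 0.2]
width: 17.1
```

```bash
python3 - <<'E'
from h import *
st(590,-86.7,99.5)
d=grab('scene','sc12');cv2.imwrite('pics/s12c.png',cv2.resize(d['img'][150:250,140:260,::-1],None,fx=6,fy=6,interpolation=cv2.INTER_CUBIC))
P=pts(d);im=d['img'].astype(int)
s=(np.hypot(P[...,0]-590,P[...,1]+87)<40)&(P[...,2]>118)&(P[...,2]<130)&(im[...,0]-im[...,2]>25)&(im[...,1]-im[...,2]>12)
p=P[s];print(len(p),p.min(0),p.max(0),cv2.minEnclosingCircle(p[:,:2].astype(np.float32)[:,None]));A=np.c_[p[:,:2]-[590,-87],np.ones(len(p))];print(np.linalg.lstsq(A,p[:,2],rcond=None)[0])
E
```

```text
t 20.37 p [590.8 -85.3 132.4] F [ 0.4 -0.1  0.2] w 17.1 q6 -1.41
yaw 71.15 yax [ 0.001   0.0011 -1.    ]
dp [-0.01  -0.017 -0.412] turn [-0.0003  0.0003 -0.0009]
192 [ 580.15395845 -113.02002916  119.34909454] [620.99025478 -54.17141964 129.96861236] ((593.5389404296875, -83.94890594482422), 29.99078941345215)
[-5.89423443e-02 -1.59240047e-02  1.28552732e+02]
```

View pics/s12c.png

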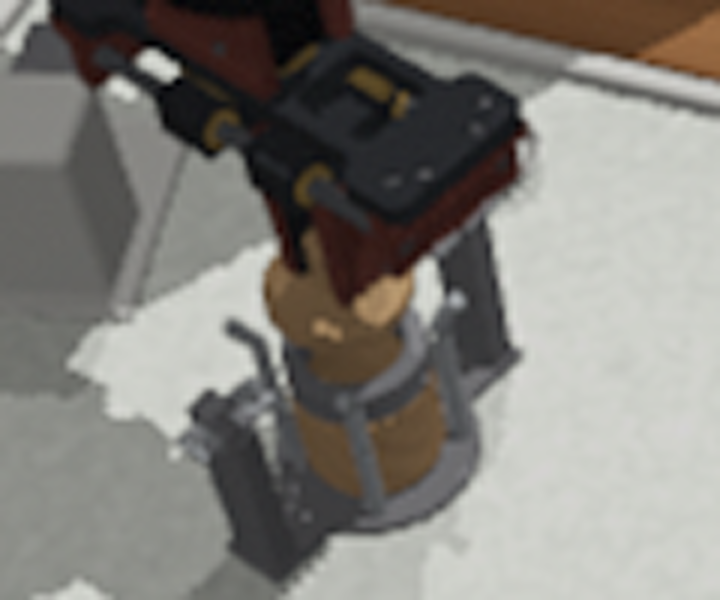

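jog_arm(steps=[{"dp": [-0.01, -0.017, -0.1], "turn": [0, 0, -0.001], "claw": 0.1}, {"dp": [-0.01, -0.017, -0.25], "turn": [0, 0, -0.001], "claw": 0.1}, {"dp": [-0.01, -0.017, -0.35], "turn": [0, 0, -0.001], "claw": 0.1}, {"dp": [-0.01, -0.017, -0.35], "turn": [0, 0, -0.001], "claw": 0.1}, {"dp": [-0.01, -0.017, -0.35], "turn": [0, 0, -0.001], "claw": 0.1}, {"dp": [-0.01, -0.017, -0.35], "turn": [0, 0, -0.001], "claw": 0.1}])

```text
t: 20.92
ee_pos: [590.2, -87.0, 104.6]
orientation: [-1.348, -0.962, 0.96]
ft_force: [0.1, -0.6, -0.4]
width: 17.2
```

```bash
python3 - <<'E'
from h import *
st(590,-86.7,99.6)
d=grab('scene','sc13');cv2.imwrite('pics/s13c.png',cv2.resize(d['img'][150:250,140:260,::-1],None,fx=6,fy=6,interpolation=cv2.INTER_CUBIC))
E
```

```text
t 20.92 p [590.2 -87.  104.6] F [ 0.1 -0.6 -0.4] w 17.2 q6 -1.41
yaw 70.96 yax [ 1.4e-03  9.0e-04 -1.0e+00]
dp [-0.003  0.004 -0.063] turn [-0.0003  0.0005  0.0002]
```

View pics/s13c.png

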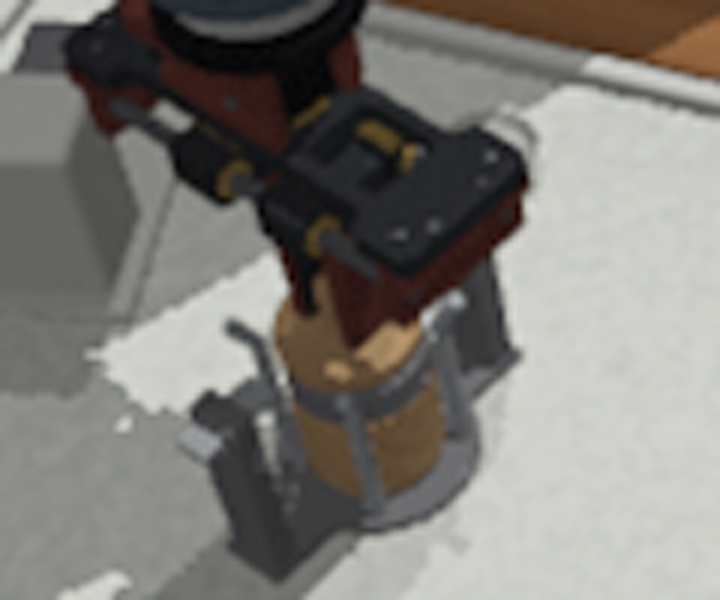

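jog_arm(steps=[{"dp": [-0.003, 0.004, -0.03], "turn": [0, 0, 0], "claw": 0.1}, {"dp": [-0.003, 0.004, -0.062], "turn": [0, 0, 0], "claw": 0.1}, {"dp": [-0.003, 0.004, -0.062], "turn": [0, 0, 0], "claw": 0.1}, {"dp": [-0.003, 0.004, -0.062], "turn": [0, 0, 0], "claw": 0.1}, {"dp": [-0.003, 0.004, -0.062], "turn": [0, 0, 0], "claw": 0.45}, {"dp": [-0.003, 0.004, -0.062], "turn": [0, 0, 0], "claw": 0.45}, {"dp": [-0.003, 0.004, -0.062], "turn": [0, 0, 0], "claw": 0.45}, {"dp": [-0.003, 0.004, -0.062], "turn": [0, 0, 0], "claw": 0.45}, {"dp": [-0.003, 0.004, 0.1], "turn": [0, 0, 0], "claw": 0.45}, {"dp": [-0.003, 0.004, 0.4], "turn": [0, 0, 0], "claw": 0.45}, {"dp": [-0.003, 0.004, 0.8], "turn": [0, 0, 0], "claw": 0.45}, {"dp": [-0.003, 0.004, 0.9], "turn": [0, 0, 0], "claw": 0.45}])

```text
t: 21.97
ee_pos: [592.6, -87.1, 182.1]
orientation: [-1.353, -0.967, 0.956]
ft_force: [1.5, 0.5, 0.5]
width: 39.3
```

jog_arm(steps=[{"dp": [-0.6, -1, 0.2], "turn": [0, 0, 0], "claw": 0}, {"dp": [-0.6, -1, 0.2], "turn": [0, 0, 0], "claw": 0}, {"dp": [-0.6, -1, 0.2], "turn": [0, 0, 0], "claw": 0}, {"dp": [-0.6, -1, 0.2], "turn": [0, 0, 0], "claw": 0}])

```text
t: 22.3
ee_pos: [543.8, -169.3, 199.4]
orientation: [-1.356, -0.966, 0.953]
ft_force: [0.7, 0.8, 0.7]
width: 16.3
```

```bash
python3 - <<'E'
from h import *
st()
for t,k in(('scene','sc14'),('top','top14')):
    d=grab(t,k);P=pts(d);im=d['img'].astype(int)
    s=(np.hypot(P[...,0]-590,P[...,1]+87)<40)&(P[...,2]>85)&(P[...,2]<125)&(im[...,0]-im[...,2]>25)&(im[...,1]-im[...,2]>12)
    D=s&(P[...,2]>92)&(P[...,2]<99.5);K=s&(P[...,2]>110)
    for m in(D,K):
        p=P[m]
        if len(p)>5:print(t,len(p),cv2.minEnclosingCircle(p[:,:2].astype(np.float32)[:,None]),p.mean(0));
    p=P[D]
    if len(p)>20:A=np.c_[p[:,:2]-[590,-87],np.ones(len(p))];print(np.linalg.lstsq(A,p[:,2],rcond=None)[0])
    b=(130,130,230,250) if t=='scene' else (330,130,480,250)
    c=d['img'][b[1]:b[3],b[0]:b[2],::-1];cv2.imwrite('pics/%sc.png'%k,cv2.resize(c,None,fx=3.2 if t=='top' else 3.2,fy=3.2,interpolation=cv2.INTER_CUBIC))
a=cv2.imread('pics/sc14c.png');b=cv2.imread('pics/top14c.png');cv2.imwrite('pics/m14.png',np.hstack([a,b]))
E
```

```text
t 22.3 p [ 543.8 -169.3  199.4] F [0.7 0.8 0.7] w 16.3 q6 -1.56
yaw 70.77 yax [ 0.01   -0.0011 -0.9999]
scene 307 ((587.5806274414062, -84.28109741210938), 32.87529754638672) [593.45443064 -82.71680474  95.52365931]
scene 52 ((589.77197265625, -84.7166519165039), 9.716715812683105) [591.95432656 -83.70123339 117.43686987]
[ 1.29711387e-03 -1.75709914e-03  9.55267045e+01]
top 321 ((591.5210571289062, -88.20906066894531), 30.599716186523438) [589.79711811 -87.00820006  95.62996897]
top 42 ((591.64501953125, -87.70527648925781), 9.287003517150879) [590.73273303 -87.17777999 118.04353228]
[8.39907391e-03 9.15119031e-03 9.56317480e+01]
```

View pics/m14.png

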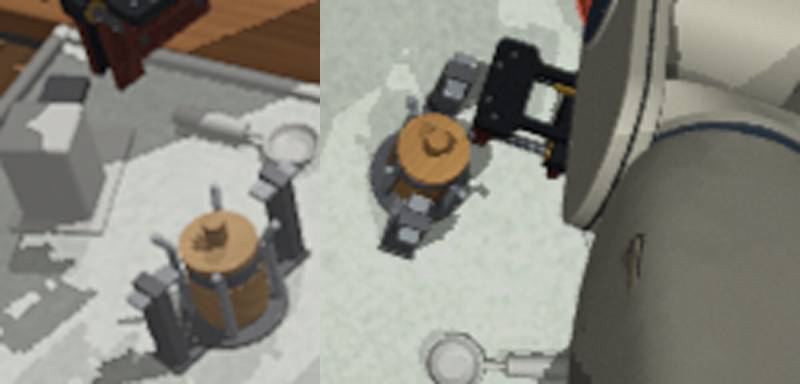

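The lid lies flat on the ring: disc top at z≈95.6, knob axis at about (590.7,-86.2) averaged over both views, slope below 0.01. Now I locate the lever pad.

```bash
python3 - <<'E'
from h import *
for t in('top','scene'):
    d=dict(np.load(f'pics/{t}0.npz'));P=pts(d);im=d['img'].astype(int)
    s=(P[...,0]>430)&(P[...,0]<515)&(P[...,1]>-330)&(P[...,1]<-240)&(P[...,2]>83)&(P[...,2]<90)&(im.sum(-1)<330)
    s=cv2.morphologyEx(s.astype(np.uint8),cv2.MORPH_OPEN,np.ones((3,3)))>0
    p=P[s];print(t,len(p),cv2.minAreaRect(p[:,:2].astype(np.float32)[:,None]),p.mean(0))
st(480,-284,110)
E
```

```text
top 141 ((482.2779846191406, -284.6189880371094), (41.505157470703125, 35.026432037353516), 11.944415092468262) [ 481.66125298 -286.48980414   86.41789911]
scene 105 ((474.906494140625, -284.0264587402344), (31.260417938232422, 35.38964080810547), 19.33266830444336) [ 474.66762221 -283.70534802   86.45089027]
t 22.4 p [ 544.8 -167.1  198.4] F [ 0.1 -0.1  0.9] w 8.3 q6 -1.56
yaw 70.87 yax [ 0.0091 -0.     -1.    ]
dp [-0.809 -1.461 -1.104] turn [-0.      0.0029  0.0007]
```

jog_arm(steps=[{"dp": [-0.42, -0.75, 0], "turn": [0, 0.003, 0], "claw": 0}, {"dp": [-0.42, -0.75, 0], "turn": [0, 0.003, 0], "claw": 0}, {"dp": [-0.42, -0.75, 0], "turn": [0, 0.003, 0], "claw": 0}, {"dp": [-0.42, -0.75, 0], "turn": [0, 0.003, 0], "claw": 0}])

```text
t: 22.73
ee_pos: [511.4, -226.7, 197.8]
orientation: [-1.348, -0.959, 0.959]
ft_force: [0.5, 0.1, -0.3]
width: 0.5
```

jog_arm(steps=[{"dp": [-0.42, -0.73, 0], "turn": [0, 0, 0], "claw": 0}, {"dp": [-0.42, -0.73, 0], "turn": [0, 0, 0], "claw": 0}, {"dp": [-0.42, -0.73, -0.3], "turn": [0, 0, 0], "claw": 0}, {"dp": [-0.42, -0.73, -0.8], "turn": [0, 0, 0], "claw": 0}, {"dp": [-0.42, -0.73, -0.8], "turn": [0, 0, 0], "claw": 0}, {"dp": [-0.42, -0.73, -0.8], "turn": [0, 0, 0], "claw": 0}])

```text
t: 23.23
ee_pos: [477.2, -283.0, 132.2]
orientation: [-1.343, -0.958, 0.961]
ft_force: [0.3, 0.4, 0.7]
width: 0.7
```

```bash
python3 - <<'E'
from h import *
st(478,-285,95)
d=grab('scene','sc15');cv2.imwrite('pics/s15c.png',cv2.resize(d['img'][110:220,100:230,::-1],None,fx=5,fy=5,interpolation=cv2.INTER_CUBIC))
E
```

```text
t 23.23 p [ 477.2 -283.   132.2] F [0.3 0.4 0.7] w 0.7 q6 -1.79
yaw 70.88 yax [-0.0051  0.0038 -1.    ]
dp [ 0.01  -0.024 -0.465] turn [-0.0012 -0.0016  0.0007]
```

View pics/s15c.png

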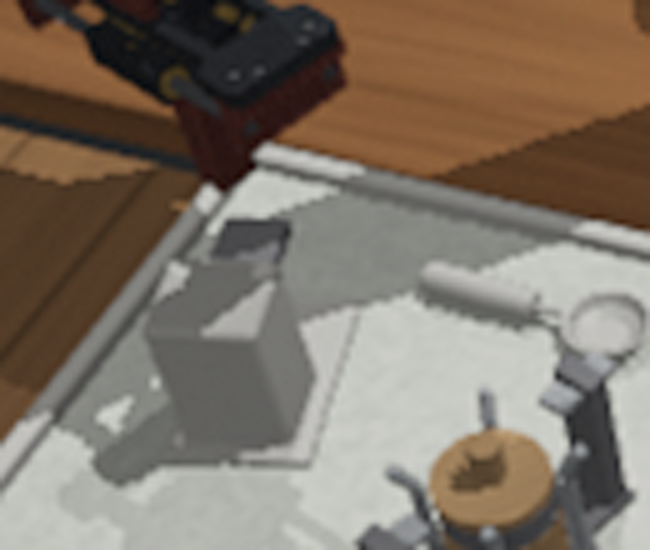

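jog_arm(steps=[{"dp": [0.01, -0.024, -0.25], "turn": [-0.001, -0.001, 0.001], "claw": 0}, {"dp": [0.01, -0.024, -0.4], "turn": [-0.001, -0.001, 0.001], "claw": 0}, {"dp": [0.01, -0.024, -0.47], "turn": [-0.001, -0.001, 0.001], "claw": 0}, {"dp": [0.01, -0.024, -0.47], "turn": [-0.001, -0.001, 0.001], "claw": 0}, {"dp": [0.01, -0.024, -0.47], "turn": [-0.001, -0.001, 0.001], "claw": 0}])

```text
t: 23.7
ee_pos: [479.6, -285.8, 96.9]
orientation: [-1.35, -0.963, 0.963]
ft_force: [0.3, -1.0, -0.6]
width: 0.6
```

```bash
python3 - <<'E'
from h import *
st(478,-285,52)
d=grab('scene','sc16');cv2.imwrite('pics/s16c.png',cv2.resize(d['img'][110:220,100:230,::-1],None,fx=5,fy=5,interpolation=cv2.INTER_CUBIC))
E
```

```text
t 23.7 p [ 479.6 -285.8   96.9] F [ 0.3 -1.  -0.6] w 0.6 q6 -1.8
yaw 71.08 yax [ 0.0014 -0.0015 -1.    ]
dp [-0.02   0.01  -0.562] turn [ 0.0005  0.0005 -0.0005]
```

View pics/s16c.png

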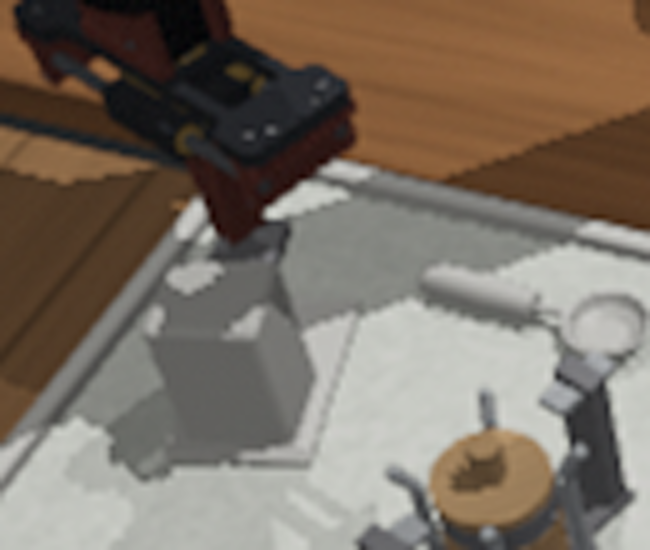

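jog_arm(steps=[{"dp": [-0.02, 0.035, -0.1], "turn": [0, 0, 0], "claw": 0}, {"dp": [-0.02, 0.035, -0.2], "turn": [0, 0, 0], "claw": 0}, {"dp": [-0.02, 0.035, -0.3], "turn": [0, 0, 0], "claw": 0}, {"dp": [-0.02, 0.035, -0.4], "turn": [0, 0, 0], "claw": 0}, {"dp": [-0.02, 0.035, -0.5], "turn": [0, 0, 0], "claw": 0}, {"dp": [-0.02, 0.035, -0.58], "turn": [0, 0, 0], "claw": 0}, {"dp": [-0.02, 0.035, -0.58], "turn": [0, 0, 0], "claw": 0}, {"dp": [-0.02, 0.035, -0.58], "turn": [0, 0, 0], "claw": 0}])

```text
t: 24.42
ee_pos: [479.1, -283.5, 51.1]
orientation: [-1.352, -0.964, 0.962]
ft_force: [0.5, 0.8, 8.5]
width: 0.4
```

```bash
python3 - <<'E'
from h import *
st(478,-283,47)
E
```

```text
t 24.42 p [ 479.1 -283.5   51.1] F [0.5 0.8 8.5] w 0.4 q6 -1.8
yaw 71.06 yax [ 0.0037 -0.0026 -1.    ]
dp [-0.013  0.007 -0.051] turn [ 0.0008  0.0012 -0.0004]
```

The lever is about 36 mm down with 8.5 N on the fingers, past the 31 mm threshold. I'll hold it for about 0.8 s and check the stack.

jog_arm(steps=[{"dp": [0, 0, -0.015], "turn": [0, 0, 0], "claw": 0}, {"dp": [0, 0, -0.015], "turn": [0, 0, 0], "claw": 0}, {"dp": [0, 0, -0.015], "turn": [0, 0, 0], "claw": 0}, {"dp": [0, 0, -0.015], "turn": [0, 0, 0], "claw": 0}, {"dp": [0, 0, -0.015], "turn": [0, 0, 0], "claw": 0}, {"dp": [0, 0, -0.015], "turn": [0, 0, 0], "claw": 0}, {"dp": [0, 0, -0.015], "turn": [0, 0, 0], "claw": 0}, {"dp": [0, 0, -0.015], "turn": [0, 0, 0], "claw": 0}, {"dp": [0, 0, -0.015], "turn": [0, 0, 0], "claw": 0}, {"dp": [0, 0, -0.015], "turn": [0, 0, 0], "claw": 0}])

```text
t: 25.25
ee_pos: [479.1, -283.5, 50.3]
orientation: [-1.352, -0.964, 0.962]
ft_force: [-1.6, 0.5, 8.0]
width: 0.6
```

```bash
python3 - <<'E'
from h import *
st()
for t,k in(('scene','sc17'),('top','top17')):
    d=grab(t,k);P=pts(d);im=d['img'].astype(int)
    s=(np.hypot(P[...,0]-590,P[...,1]+87)<40)&(P[...,2]>85)&(P[...,2]<125)&(im[...,0]-im[...,2]>25)&(im[...,1]-im[...,2]>12)
    D=s&(P[...,2]>92)&(P[...,2]<99.5);K=s&(P[...,2]>110)
    for m in(D,K):
        p=P[m]
        if len(p)>5:print(t,len(p),cv2.minEnclosingCircle(p[:,:2].astype(np.float32)[:,None]),p.mean(0))
    s=(np.hypot(P[...,0]-480,P[...,1]+284)<35)&(P[...,2]>30)&(P[...,2]<70)&(im.sum(-1)<330)&(abs(im[...,0]-im[...,2])<20);print('pad z',np.median(P[s][:,2]) if s.sum()>5 else None,s.sum())
    b=(90,110,230,250) if t=='scene' else (330,130,470,270)
    c=d['img'][b[1]:b[3],b[0]:b[2],::-1];cv2.imwrite('pics/%sc.png'%k,cv2.resize(c,None,fx=2.85,fy=2.85,interpolation=cv2.INTER_CUBIC))
a=cv2.imread('pics/sc17c.png');b=cv2.imread('pics/top17c.png');cv2.imwrite('pics/m17.png',np.hstack([a,b]))
E
```

```text
t 25.25 p [ 479.1 -283.5   50.3] F [-1.6  0.5  8. ] w 0.6 q6 -1.8
yaw 71.06 yax [ 0.004  -0.0028 -1.    ]
scene 266 ((588.4797973632812, -84.69037628173828), 32.07939147949219) [592.57609607 -80.74259839  95.49698134]
scene 53 ((590.2908325195312, -84.72518920898438), 9.119691848754883) [592.0994327  -83.45465882 117.48670703]
pad z 48.28008148227616 17
top 272 ((591.2872924804688, -88.23863220214844), 30.75050926208496) [590.97598587 -86.67796318  95.70832017]
top 43 ((590.7406005859375, -87.36480712890625), 9.229338645935059) [590.36026112 -86.84641062 118.32773636]
pad z None 0
```

View pics/m17.png

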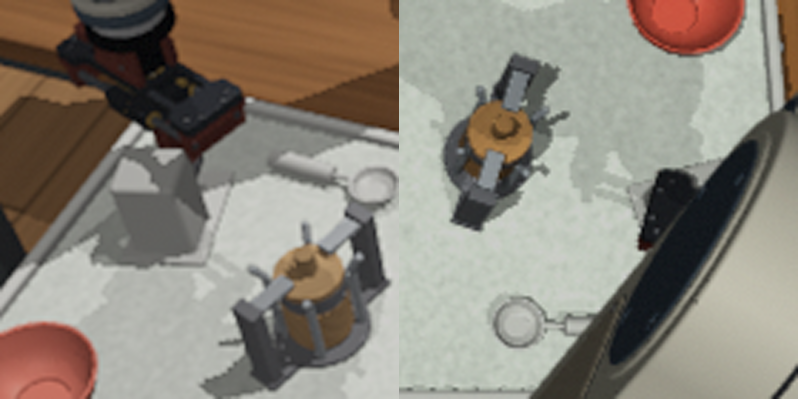

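Both catches have slid over the lid, at crop (265,293)/(340,233) in the scene view and (515,90)/(490,170) in the top view. The stack hasn't moved. TCP z is 50.3, so the lever is about 36.7 mm down, with 8 N on the fingers. I'm handing in.

```bash
python3 - <<'E'
from h import *
ctrl.close_job()
st()
E
```

```text
the job is handed in; nothing more can be done
the job is handed in; nothing more can be done
```

The training cup is built up in the holder and I handed the job in at about 25 s with the fingers still holding the lever down. The system gave no verdict.

**Stack:** I placed and released the bamboo cup, the ring and the wooden lid in that order. Each was checked by camera after release:

| Part | Measured height (mm) | Expected height (mm) |
|---|---|---|
| Cup rim | about 70 | 70 |
| Ring top | about 87.5 | 88 |
| Lid disc top | about 95.6 | 96 |

All three axes are within about 1 mm of the holder axis, averaged over both cameras, and the lid was level.

**Lever:** The last reading put it about 36.7 mm down, taken from the fingertip height, with about 8 N on the fingers. Both catches had slid in over the lid, and the lid had not moved.

**Bystanders:** I never moved the bowl, duck or spoon. I did not measure their positions again at the end. The bowl and spoon looked in place in the last pictures, and the duck was outside those crops.

**What went wrong or disagreed:**
- **First cup grasp:** it closed before the arm had finished going down and read 12 N upward. I opened, settled and gripped again before lifting.
- **Cameras:** the two views differ by about 3 mm in y, so I used their average. Distances between parts agreed within about 1 mm.
- **Finger opening:** it read about 58 mm on the 60 mm ring and 17 mm on the 18 mm knob. Both parts still hung and seated properly.

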